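Clear the potting station and shut its waste bin

ROBOT

A 6-joint arm with a two-finger parallel gripper is mounted at the origin on the work surface. World frame = base frame: x ahead of the robot, y to its left, z up, the work surface at z = 0. Lengths are in m, angles in rad, forces in N, time in s.
With the tool pointing down it reaches from about 0.35 to 0.975 m from the base axis. Payload 4.9 kg.
Tool frame: the origin (TCP) lies at the very end of the fingers, on their centre line; the grasp point (between the pads) lies 19 mm behind it (manip.hold_point_z is the distance from the TCP to the grasp point, in m); z points along the fingers, y is the direction in which the jaws open and shut (so a half turn about z gives the same grasp; the last joint's range is limited). The gripper opens to 85 mm and grips with 20 to 120 N. Pads are 22 mm wide; open, the fingers measure 114 mm over their backs; the gripper's body (76 mm by 85 mm) begins 54 mm behind the grasp point. The pads swing forward as they close: fully open they stand 13 mm farther back than shut.
Start: joints at [-1.417, 0.053, 1.613, -0, 1.476, -0.119], TCP at [0.168, -0.602, 0.231] pointing down, gripper open.
Joint ranges: [-3.01, 3.01], [-1.01, 2.22], [0.06, 2.58], [-1.02, 4.17], [0.09, 2.62], [-3.14, 3.14]. Speed limits (rad/s): [2.57, 2.57, 3.14, 3.14, 3.14, 3.14].

INTERFACE

Orientations are given as a unit quaternion [w, x, y, z].
In Python, from plant import manip gives the robot as it stands. The module is installed in compiled form; this text tells all that it offers.
- The arm moves only by the shell command python3 -m creep 'ROWS'. ROWS is JSON, a list of rows, each a list of 7 numbers: the turn, a rotation vector about the tool's x, y, z in degrees, then the shift along the tool's x, y, z in m, then the opening, from 0 (shut) to 1 (fully open). In form: [[ax, ay, az, tx, ty, tz, jaw], ...]. A call has 1 to 20 rows; each row shifts and turns the commanded pose from where the row before left it, along the tool's axes as they then stand; what a row does not reach is not made up. A row lasts 1/12 s, in which the tool goes at most 41.7 mm and 7.16 degrees, less where a joint would pass 70% of its speed; a pose out of reach is approached as far as the arm can. A call is refused whole if a number of a shift passes 0.0417 or a number of a turn 7.16, either way. A call with a gripper value outside its range is refused whole. The fingers move at their own pace and stop on an object; the grip force is fixed at half the most. Time passes only in rows, so rows that do not move let the fingers close. It gives the time, the measured TCP pose, the force and the opening at its end, in the units of the state.
- manip.state(): the state, without advancing time (a new reading comes with each control period).
- manip.grab_frame(name): name is "scene" or "top"; returns the picture (420x560x3 uint8, blue, green, red); there is no depth.
- manip.get_calibration(name): a dict with "fx", "fy", "cx", "cy" (pixels), "xyz" and "attitude" of the camera in the world. Camera axes: x right, y down, z forward; pixel columns grow to the right and rows downward; lengths in m; the calibration is good to about 2 mm. A picture is of the moment at which its call begins. get_calibration takes no time and is no camera call.
- manip.job_done(): hands the job in, once; it reports no verdict.
Trained networks look in the newest picture that a camera, given by its name, has taken for a name from the list of things; names that differ only in an ending like _2 or _b are one class to them, and where a whole thing is asked for, a point or a joint stands for the part that bears it (a point fixed in the world has none). Each returns a list of dicts, best first, with "confidence" (0 to 1); they miss things now and then, are a little off and sometimes report something else, mostly with a low value. They report only what shows in the picture. A call takes as long as a camera call.
- manip.cut_out(target, camera): "pixels" (420x560 bool, what is visible of it) and "rect" ([left, top, right, bottom] in pixels, round what is visible of it).
The state is a dict: "time": time; "joint_pos": joint angles; "joint_vel": joint speeds; "joint_efforts": joint torques, N m; "tool_pos": TCP position; "tool_rot": TCP orientation; "contact_force": force on the tool from outside, world axes, zero at the start; "ft_torque": the same for the moment, N m; "gripper_width": opening from 0.0 (shut) to 1.0 (fully open).
Only numpy, scipy, OpenCV 4.12 (cv2) and the standard library are available. Lean on these libraries where they do the work, as an engineer would, in place of code of your own. Each camera call takes 0.05 s, during which the arm holds its last target.

TASK

Clear up the potting station: stand every small pot from its raised tray upright in the grey pot tray, then take the scraper block and wipe all the terracotta shards over the tray's open lip into the waste bin, and stand the scraper upright in its holder again. Once the shards are in the bin, push its leaning lid past upright and let it fall shut on its own, not guided down by the hand. The shards are sharp, so move them with the scraper only, never with the fingers; leave the saucers, the jar and the large pot where they are.

Things in the scene. Friction and masses are not known exactly. Their poses are not given: they have to be found in the camera images.
- station: Potting station, fixed, 210 x 390 x 125 mm, origin at bench level. Raised tray: flat metal floor at height 100 mm, x -100 to +100, y -240 to +20 mm; 5 mm walls rise 25 mm above the floor on both sides and at the -y end. The +y end is an open lip with no wall; the waste bin directly adjoins it.
- tray_lip (a point): Middle of the tray's open lip, on the floor surface (station x 0, y +20, z 100 mm). Right below it begins the waste bin: open-topped, inside station x -100 to +100, y +20 to +140 mm, floor at height 6 mm; its 5 mm side walls continue the tray's side walls (125 mm high), its hinge end wall is 100 mm high.
- lid (a joint): Hinge angle of the bin's lid, rad: 0 = shut flat, 1.57 = upright, 1.95 = stop. It starts open at its stop, leaning past upright away from the tray (to station +y). The hinge is free with some damping: once pushed past upright towards the tray the lid falls shut by itself in about a second. About 1 N at the free edge moves it.
- lid_hinge (a point): Middle of the hinge line of the lid, which runs along station x (station x 0, y +145, z 104 mm).
- lid_panel: The lid itself: metal plate 194 mm along the hinge x 123 mm x 5 mm, about 0.35 kg, lying between the bin's side walls when shut. Origin on the hinge line; its x along the hinge, its -y runs from the hinge to the free edge 125 mm away, its +z is the outer side (upper when shut; when open it looks away from the tray).
- lid_edge (a point): Middle of the lid's free edge, 125 mm from the hinge.
- pot_tray: Shallow grey plastic tray fixed to the bench, 250 x 110 x 16 mm outside, walls and floor 4 mm, no dividers, room for three pots in a row along its x. Origin under its centre at bench level.
- holder: Scraper's holder: shallow wooden tray fixed to the bench, 116 x 52 x 16 mm outside, walls and floor 4 mm. Origin under its centre at bench level, x along its length. The holder and the pot tray may be on either side of the station.
- scraper: Scraper block, 0.2 kg, stands upright in the holder by itself. Lower part: black block 80 (x) x 20 (y) x 40 mm high, whose long lower edge does the scraping; above it a wooden grip 64 (x) x 24 (y) mm, from 40 to 87 mm height. Origin at the centre of its underside, z up.
- pot0: Small black pot of grass seedlings, 0.12 kg, standing on the station's tray (may be absent): 50 mm high, collar 62 mm in diameter from 34 to 50 mm height, below it 54 mm in diameter; soft seedlings stand 36 mm above its middle. Origin at the centre of its underside, z up.
- pot1: Small black pot of grass seedlings, 0.12 kg, standing on the station's tray (may be absent): 50 mm high, collar 62 mm in diameter from 34 to 50 mm height, below it 54 mm in diameter; soft seedlings stand 36 mm above its middle. Origin at the centre of its underside, z up.
- pot2: Small black pot of grass seedlings, 0.12 kg, standing on the station's tray (may be absent): 50 mm high, collar 62 mm in diameter from 34 to 50 mm height, below it 54 mm in diameter; soft seedlings stand 36 mm above its middle. Origin at the centre of its underside, z up.
- shard0: Sharp terracotta shard, flat, about 25 x 18 x 9 mm, 12 g, on the station's tray (may be absent). Origin at the middle of its underside.
- shard1: Sharp terracotta shard, flat, about 25 x 18 x 9 mm, 12 g, on the station's tray (may be absent). Origin at the middle of its underside.
- shard2: Sharp terracotta shard, flat, about 25 x 18 x 9 mm, 12 g, on the station's tray (may be absent). Origin at the middle of its underside.
- shard3: Sharp terracotta shard, flat, about 25 x 18 x 9 mm, 12 g, on the station's tray (may be absent). Origin at the middle of its underside.
- shard4: Sharp terracotta shard, flat, about 25 x 18 x 9 mm, 12 g, on the station's tray (may be absent). Origin at the middle of its underside.
- shard5: Sharp terracotta shard, flat, about 25 x 18 x 9 mm, 12 g, on the station's tray (may be absent). Origin at the middle of its underside.
- saucers: Bystander: stack of terracotta saucers, 110 mm in diameter, 44 mm high.
- jar: Bystander: glass jar, 60 mm in diameter, 85 mm high.
- big_pot: Bystander: larger black pot of grass, 110 mm in diameter, 100 mm high.

How it is judged:
On the way, in this order (a step that is already met when the one before it is completed fails the run):
1. the scraper is brought down onto the tray, with the lid still open (x of scraper in the frame of station between -0.1 and 0.1 m and y of scraper in the frame of station between -0.245 and 0.04 m and z of scraper in the frame of station below 0.112 m and value of joint lid above 1.4 rad), for 0.1 s.
2. all shards are in the bin, its lid still open (x of shard0 in the frame of station between -0.1 and 0.1 m and y of shard0 in the frame of station between 0.018 and 0.142 m and z of each of shard0, shard1, shard2, shard3, shard4, shard5 in the frame of station below 0.085 m and x of shard1 in the frame of station between -0.1 and 0.1 m and y of shard1 in the frame of station between 0.018 and 0.142 m and x of shard2 in the frame of station between -0.1 and 0.1 m and y of shard2 in the frame of station between 0.018 and 0.142 m and x of shard3 in the frame of station between -0.1 and 0.1 m and y of shard3 in the frame of station between 0.018 and 0.142 m and x of shard4 in the frame of station between -0.1 and 0.1 m and y of shard4 in the frame of station between 0.018 and 0.142 m and x of shard5 in the frame of station between -0.1 and 0.1 m and y of shard5 in the frame of station between 0.018 and 0.142 m and value of joint lid above 1.4 rad), for 0.2 s.
3. the lid is shut (value of joint lid below 0.06 rad), for 0.2 s.
At the end, for the whole second after the job is handed in: All shards are inside the waste bin and its lid is shut (within 0.06 rad); every small pot stands upright (within 0.17 rad) on the floor of the pot tray, at rest; the scraper stands upright (within 0.15 rad) on the floor of its holder, at rest (x of shard0 in the frame of station between -0.1 and 0.1 m and y of shard0 in the frame of station between 0.018 and 0.142 m and z of each of shard0, shard1, shard2, shard3, shard4, shard5 in the frame of station below 0.085 m and x of shard1 in the frame of station between -0.1 and 0.1 m and y of shard1 in the frame of station between 0.018 and 0.142 m and x of shard2 in the frame of station between -0.1 and 0.1 m and y of shard2 in the frame of station between 0.018 and 0.142 m and x of shard3 in the frame of station between -0.1 and 0.1 m and y of shard3 in the frame of station between 0.018 and 0.142 m and x of shard4 in the frame of station between -0.1 and 0.1 m and y of shard4 in the frame of station between 0.018 and 0.142 m and x of shard5 in the frame of station between -0.1 and 0.1 m and y of shard5 in the frame of station between 0.018 and 0.142 m and x of pot0 in the frame of pot_tray between -0.122 and 0.122 m and y of pot0 in the frame of pot_tray between -0.052 and 0.052 m and z of each of pot0, pot1, pot2 in the frame of pot_tray below 0.014 m and angle between each of pot0, pot1, pot2's own z axis and vertical below 0.17 rad and linear speed of each of pot0, pot1, pot2, scraper below 0.03 m/s and x of pot1 in the frame of pot_tray between -0.122 and 0.122 m and y of pot1 in the frame of pot_tray between -0.052 and 0.052 m and x of pot2 in the frame of pot_tray between -0.122 and 0.122 m and y of pot2 in the frame of pot_tray between -0.052 and 0.052 m and x of scraper in the frame of holder between -0.03 and 0.03 m and y of scraper in the frame of holder between -0.02 and 0.02 m and z of scraper in the frame of holder below 0.012 m and angle between scraper's own z axis and vertical below 0.15 rad and value of joint lid below 0.06 rad); the robot touches nothing.
It fails at once if a shard is pushed or held by the fingers (over 2 N) (contact force between the fingers and shard0 above 2 N or contact force between the fingers and shard1 above 2 N or contact force between the fingers and shard2 above 2 N or contact force between the fingers and shard3 above 2 N or contact force between the fingers and shard4 above 2 N or contact force between the fingers and shard5 above 2 N).
It fails at once if the robot touches the lid (over 1 N) while it is falling, between 0.9 and 0.1 rad (value of joint lid between 0.1 and 0.9 rad and contact force between any of the fingers, the arm and lid_panel above 1 N).
It fails at once if a bystander is moved more than 3 cm (distance of any of saucers, jar, big_pot from where it was at the start of the episode above 0.03 m).
Of pot0, pot1, pot2 only 2 to 3 are there at a start; the rules pass over those that are not, and their reading is None.
Of shard0, shard1, shard2, shard3, shard4, shard5 only 4 to 6 are there at a start; the rules pass over those that are not, and their reading is None.
At some moment in a run one of pot0, pot1, pot2, shard0, shard1, shard2, shard3, shard4, shard5 may be knocked a few centimetres aside while the robot is not near it.
It also fails if it takes over 208 s, if anything falls off the work surface, if the arm or the gripper's body presses on something with over 40 N, if the wrist force passes 120 N, or if a joint passes its speed limit or range.

## Working session

There is one attempt and no reset: what is moved stays moved. The work goes in short steps, Python scripts to look and compute and a shell command to move; the robot and the scene stay as the last step left them, time stands still between calls to the robot, and variables do not carry over. Pictures are saved under pics/ and viewed, and the job is handed in when it is done.

```bash
mkdir -p pics; ls; python3 - <<'E'
from plant import manip
import cv2
for n in("scene","top"):
    cv2.imwrite(f"pics/{n}0.png",manip.grab_frame(n)); print(n,manip.get_calibration(n))
print(manip.state(), manip.hold_point_z)
E
```

```text
pics
scene {'fx': 440.5870381120931, 'fy': 440.5870381120931, 'cx': 273.80303588781425, 'cy': 210.3782136524735, 'xyz': array([1.26090927, 0.27450334, 0.79241939]), 'attitude': array([-0.20718488,  0.51087018,  0.76815825, -0.32560558])}
top {'fx': 472.7596667808797, 'fy': 472.7596667808797, 'cx': 276.78776822888045, 'cy': 211.7873872554231, 'xyz': array([ 0.39929223, -0.00827232,  1.09175901]), 'attitude': array([-0.08553082,  0.72475542, -0.67936825,  0.07663451])}
{'time': 0.1, 'joint_pos': array([-1.41699121e+00,  5.33208197e-02,  1.61416014e+00, -2.35031697e-05,
        1.47598672e+00, -1.18992058e-01]), 'joint_vel': array([ 1.26577864e-05, -1.56090916e-03, -3.06043870e-03, -1.30821994e-04,
        1.11405139e-03,  1.25675786e-03]), 'joint_efforts': array([-1.17593136e-04, -3.94906318e+01, -3.71361029e+01, -1.52594430e-04,
        3.97142605e-03, -7.64520223e-06]), 'tool_pos': array([ 0.16830349, -0.60132893,  0.2301653 ]), 'tool_rot': array([-9.37167844e-04,  9.90711537e-01,  1.35977096e-01, -2.80140207e-05]), 'contact_force': array([-0.19183812,  0.0515792 ,  0.44199935]), 'ft_torque': array([ 0.04624159, -0.02808191,  0.02230781]), 'gripper_width': 1.0026865769732962} 0.0187
```

View pics/scene0.png

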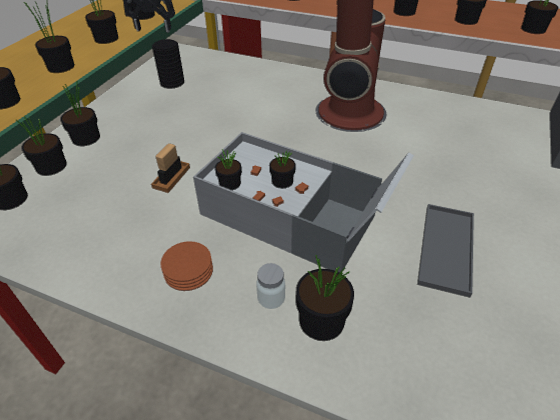

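View pics/top0.png

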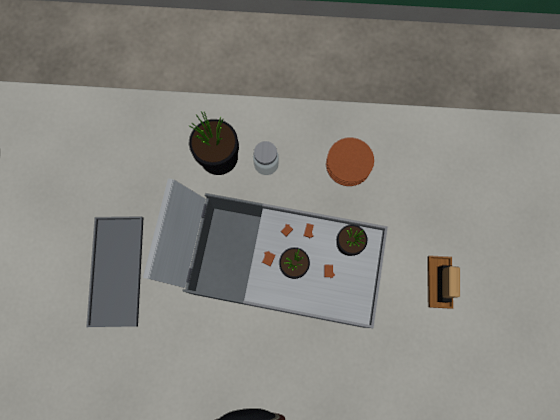

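Both views show 2 pots and 4 shards on the tray. In the top view the pots are at about (352,239) and (295,263), and the shards at (287,230), (309,231), (268,258) and (328,271). The scraper is in its holder at (440,282), the pot tray is at (116,272), and the lid leans open on the left.

```bash
cat > h.py <<'E'
import numpy as np, cv2
from plant import manip
from scipy.spatial.transform import Rotation as R
def rot(q): return R.from_quat([q[1],q[2],q[3],q[0]])
C={n:manip.get_calibration(n) for n in("scene","top")}
def ray(cam,u,v):
    c=C[cam]; d=np.array([(u-c['cx'])/c['fx'],(v-c['cy'])/c['fy'],1.])
    return np.array(c['xyz']),rot(c['attitude']).apply(d)
def at(cam,u,v,z):
    o,d=ray(cam,u,v); return o+d*(z-o[2])/d[2]
def proj(cam,p):
    c=C[cam]; q=rot(c['attitude']).inv().apply(np.asarray(p,float)-c['xyz'])
    q=np.atleast_2d(q); return np.c_[c['fx']*q[:,0]/q[:,2]+c['cx'],c['fy']*q[:,1]/q[:,2]+c['cy']]
def snap(cam,name,box=None,s=1):
    im=manip.grab_frame(cam)
    cv2.imwrite(f"pics/{name}_full.png",im)
    if box: 
        a,b,c,d=box; im=im[b:d,a:c]
    cv2.imwrite(f"pics/{name}.png",cv2.resize(im,None,fx=s,fy=s,interpolation=cv2.INTER_CUBIC)); return im
E
python3 - <<'E'
from h import *
im=cv2.imread("pics/top0.png"); cv2.imwrite("pics/t0a.png",cv2.resize(im[170:340,140:400],None,fx=3,fy=3,interpolation=cv2.INTER_CUBIC))
for t in["station","pot_tray","holder","scraper","pot0","shard0","saucers","jar","big_pot","lid_panel"]:
    for d in manip.cut_out(t,"top"):
        m=d["pixels"]; 
        if d["confidence"]<.3: continue
        ys,xs=np.nonzero(m); cnt=max(cv2.findContours(m.astype(np.uint8),0,2)[0],key=cv2.contourArea)
        print(t,round(d["confidence"],2),[round(float(x)) for x in d["rect"]],m.sum(),"cen",xs.mean().round(1),ys.mean().round(1),"box",np.round(cv2.boxPoints(cv2.minAreaRect(cnt)),1).tolist() if m.sum()>300 else "")
E
```

```text
station 0.96 [143, 179, 387, 332] 21840 cen 263.2 256.4 box [[140.6999969482422, 283.29998779296875], [163.89999389648438, 176.6999969482422], [394.79998779296875, 227.0], [371.6000061035156, 333.70001220703125]]
pot_tray 0.84 [86, 215, 142, 330] 5572 cen 114.9 271.7 box [[85.5999984741211, 326.0], [91.19999694824219, 213.5], [143.0, 216.10000610351562], [137.39999389648438, 328.6000061035156]]
holder 0.75 [324, 265, 336, 278] 110 cen 328.0 270.5 box 
holder 0.69 [427, 256, 455, 310] 768 cen 435.8 279.6 box [[427.0, 255.0], [452.0, 255.0], [452.0, 308.0], [427.0, 308.0]]
scraper 0.96 [436, 264, 462, 301] 867 cen 447.5 282.8 box [[433.8999938964844, 264.70001220703125], [458.79998779296875, 263.20001220703125], [461.1000061035156, 302.1000061035156], [436.20001220703125, 303.5]]
pot0 0.91 [280, 245, 310, 279] 799 cen 294.1 262.1 box [[279.0, 246.0], [309.0, 246.0], [309.0, 278.0], [279.0, 278.0]]
pot0 0.85 [340, 225, 369, 256] 784 cen 350.9 239.7 box [[336.0, 224.0], [366.0, 224.0], [366.0, 255.0], [336.0, 255.0]]
shard0 0.64 [325, 267, 335, 275] 86 cen 328.3 270.5 box 
shard0 0.44 [2
[... 438 characters left out ...]
0, 141.0], [278.0, 174.0], [253.0, 174.0]]
big_pot 0.83 [189, 114, 242, 172] 2252 cen 214.1 145.4 box [[176.5, 141.5], [211.5, 106.5], [253.0, 148.0], [218.0, 183.0]]
big_pot 0.64 [280, 250, 312, 277] 764 cen 293.7 262.2 box [[279.0, 247.0], [309.0, 247.0], [309.0, 277.0], [279.0, 277.0]]
lid_panel 0.85 [140, 180, 207, 290] 4189 cen 174.4 234.9 box [[141.89999389648438, 277.5], [166.89999389648438, 177.5], [210.1999969482422, 188.3000030517578], [185.1999969482422, 288.29998779296875]]
lid_panel 0.4 [438, 265, 458, 300] 826 cen 447.7 282.3 box [[435.3999938964844, 264.29998779296875], [459.1000061035156, 263.1000061035156], [460.8999938964844, 300.5], [437.20001220703125, 301.6000061035156]]
```

View pics/t0a.png

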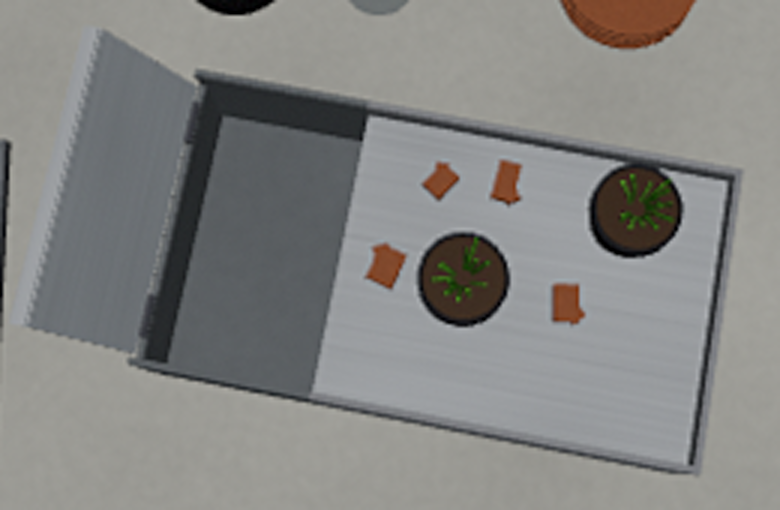

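```bash
cat > fit.py <<'E'
from h import *
from scipy.optimize import least_squares
S=np.array([[105,-245,125],[-105,-245,125],[105,145,125],[-105,145,125]])/1e3
px=np.array([[386.7,227.3],[372.3,327],[206.7,194],[184,290.7]])
def W(p,X): 
    X=np.atleast_2d(X); c,s=np.cos(p[2]),np.sin(p[2]); return np.c_[p[0]+c*X[:,0]-s*X[:,1],p[1]+s*X[:,0]+c*X[:,1],X[:,2]]
r=least_squares(lambda p:(proj("top",W(p,S))-px).ravel(),[.4,0,0])
if __name__=="__main__":
    print(r.x,np.degrees(r.x[2]),r.fun.round(1))
    im=cv2.imread("pics/scene0.png")
    pts=np.vstack([S,S*[1,1,0],[[-.1,.02,.1],[.1,.02,.1]]])
    for u,v in proj("scene",W(r.x,pts)): cv2.circle(im,(int(round(u)),int(round(v))),2,(0,0,255),-1)
    cv2.imwrite("pics/s0c.png",cv2.resize(im[110:310,130:490],None,fx=2.2,fy=2.2))
    print("pot tray",[at("top",*p,.016)[:2].round(4).tolist() for p in [(95,217),(142.5,217),(137.5,327),(87.5,327)]])
    print("holder",[at("top",*p,.016)[:2].round(4).tolist() for p in [(428,257),(452,257),(453,307),(429,307)]])
    im=cv2.imread("pics/top0.png"); cv2.imwrite("pics/t0b.png",np.hstack([cv2.resize(im[200:340,70:160],None,fx=4,fy=4),cv2.resize(im[230:330,410:480],(392,560))]))
E
python3 fit.py
```

```text
[ 0.53469386  0.03428488 -0.12357674] -7.0804254477046475 [ 1.3 -0.9  1.4  1.4 -1.3 -1.3 -1.5  0.4]
pot tray [[0.6108, 0.4366], [0.6179, 0.3257], [0.3693, 0.3044], [0.362, 0.4151]]
holder [[0.5668, -0.3376], [0.5703, -0.3922], [0.4582, -0.3923], [0.4547, -0.339]]
```

View pics/s0c.png

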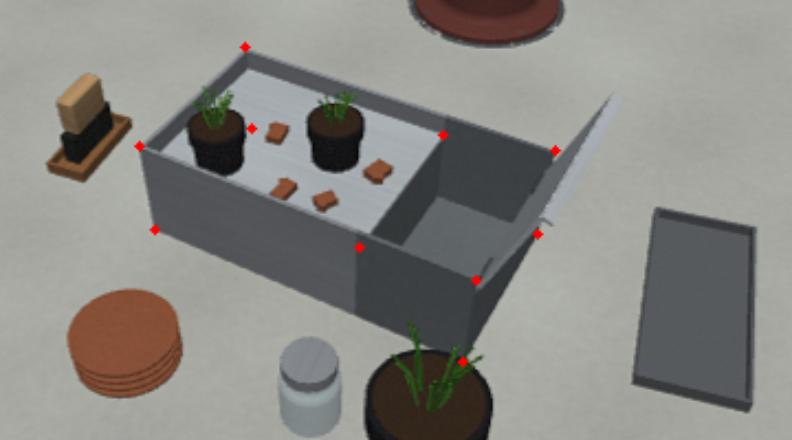

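View pics/t0b.png

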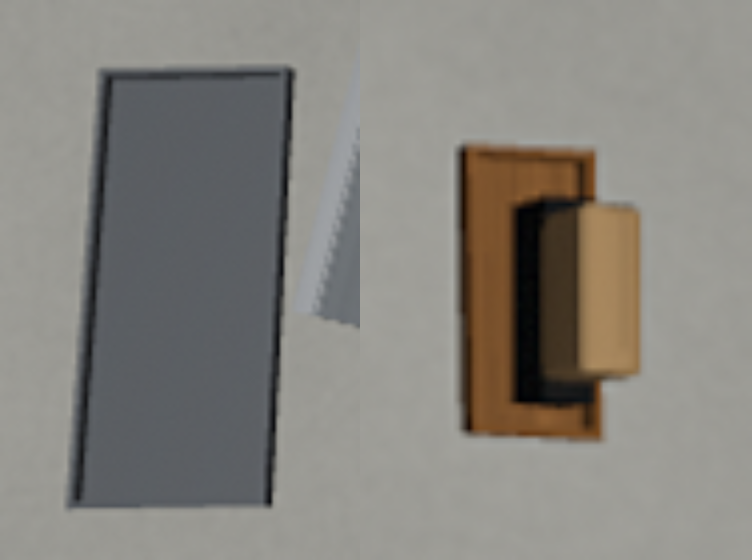

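```bash
sed -i 's|^S=.*|S=np.array([[105,-245,125],[-105,-245,125],[100,20,100],[-100,20,100],[100,-240,125],[-100,-240,125]])/1e3|; s|^px=.*|px=np.array([[386.7,227.3],[372.3,327],[262,208.3],[244.7,302.7],[383.5,229.5],[371,325.5]])|' fit.py; python3 fit.py
python3 - <<'E'
from h import *; from fit import W,r
p=r.x;c,s=np.cos(p[2]),np.sin(p[2])
def inv(w): d=np.array(w[:2])-p[:2]; return np.array([c*d[0]+s*d[1],-s*d[0]+c*d[1]])
for n,cams in dict(potA=((295,263),(282,165),.15),potB=((351.5,240),(229,167),.15)).items():
    w=at("top",*cams[0],.15); print(n,w.round(4),inv(w).round(4))
for u,v in[(287,230),(309,231),(268.5,258.5),(328.5,271)]:
    w=at("top",u,v,.109);print("shard",w.round(4),inv(w).round(4))
for u,v in[(256,170),(302,188),(259,196),(278,201)]:
    w=at("scene",u,v,.105);print("shard(scene)",w.round(4),inv(w).round(4))
# scraper grip top
for u,v in [((578/392*70/1+410-360/392*70),0)]:pass
f=lambda x,y:(410+(x-360)*70/392,230+y*100/560)
for x,y in[(580,205),(638,207),(638,373),(578,378)]: print("grip",at("top",*f(x,y),.091).round(4))
E
```

```text
[ 0.53283737  0.03638801 -0.1179156 ] -6.756065967892085 [ 0.1 -0.8  0.7  1.6 -0.1  0.9 -1.2 -0.8  0.6 -1.1 -0.1  0.1]
pot tray [[0.6108, 0.4366], [0.6179, 0.3257], [0.3693, 0.3044], [0.362, 0.4151]]
holder [[0.5668, -0.3376], [0.5703, -0.3922], [0.4582, -0.3923], [0.4547, -0.339]]
potA [ 0.5168 -0.0322  0.15  ] [-0.0079 -0.07  ]
potB [ 0.5705 -0.1432  0.15  ] [ 0.0585 -0.1739]
shard [ 0.5906 -0.0124  0.109 ] [ 0.0631 -0.0416]
shard [ 0.5914 -0.0589  0.109 ] [ 0.0694 -0.0877]
shard [0.5277 0.0225 0.109 ] [-0.0035 -0.0144]
shard [ 0.5098 -0.1034  0.109 ] [-0.0065 -0.1416]
shard(scene) [ 0.5104 -0.1037  0.105 ] [-0.0058 -0.1418]
shard(scene) [0.53   0.0238 0.105 ] [-0.0014 -0.0128]
shard(scene) [ 0.5931 -0.058   0.105 ] [ 0.071  -0.0866]
shard(scene) [ 0.592  -0.0111  0.105 ] [ 0.0644 -0.0402]
grip [ 0.5375 -0.3593  0.091 ]
grip [ 0.5382 -0.3811  0.091 ]
grip [ 0.4763 -0.3797  0.091 ]
grip [ 0.473  -0.3574  0.091 ]
```

View pics/s0c.png

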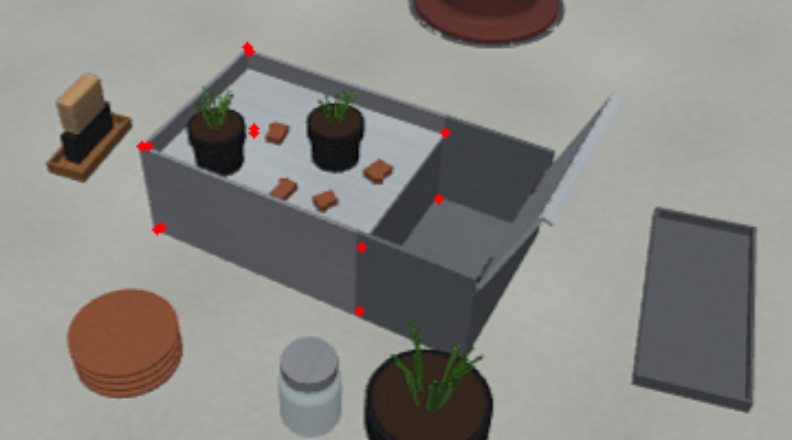

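```bash
cat > d.py <<'E'
# usage: d.py s|w x y z [yaw_deg of tool x in that frame]  -> remaining move in tool axes
import sys
from h import *
P=np.array([.5335,.0360,np.radians(-6.85)])
def s2w(v): c,s=np.cos(P[2]),np.sin(P[2]); return np.array([P[0]+c*v[0]-s*v[1],P[1]+s*v[0]+c*v[1],v[2]])
def w2s(v): c,s=np.cos(P[2]),np.sin(P[2]); a,b=v[0]-P[0],v[1]-P[1]; return np.array([c*a+s*b,-s*a+c*b,v[2]])
if __name__=="__main__":
    st=manip.state(); q=rot(st['tool_rot']); p=st['tool_pos']; x=q.as_matrix()[:,0]
    yaw=np.degrees(np.arctan2(x[1],x[0]))
    print("t",round(st['time'],2),"world",p.round(4),"station",w2s(p).round(4),"yaw",yaw.round(2),"tilt",np.degrees(np.arccos(-q.as_matrix()[2,2])).round(2),"F",st['contact_force'].round(1),"grip",round(st['gripper_width'],3))
    if len(sys.argv)>4:
        t=np.array(list(map(float,sys.argv[2:5]))); t=s2w(t) if sys.argv[1]=='s' else t
        dy=0
        if len(sys.argv)>5:
            ty=float(sys.argv[5])+(np.degrees(P[2]) if sys.argv[1]=='s' else 0); dy=(yaw-ty+180)%360-180
            print("az turn",round(dy,2))
            c=R.from_euler('z',ty,degrees=True)*R.from_euler('x',180,degrees=True)
            print("full rotvec tool",(q.inv()*c).as_rotvec(degrees=True).round(2)); q2=c
        else: q2=q
        print("shift (after turn)",q2.inv().apply(t-p).round(4), "target world",t.round(4))
E
python3 d.py s -.008 -.069 .28 0
```

```text
t 0.6 world [ 0.1684 -0.6019  0.2313] station [-0.2864 -0.6769  0.2313] yaw 15.63 tilt 0.0 F [-0.1  0.1  0.5] grip 1.0
az turn 22.48
full rotvec tool [ 0.   -0.   22.48]
shift (after turn) [ 0.2784 -0.6079 -0.0487] target world [ 0.5173 -0.0316  0.28  ]
```

```bash
python3 -m creep '[[0,0,5.62,0,0,-0.0122,1],[0,0,5.62,0,0,-0.0122,1],[0,0,5.62,0,0,-0.0122,1],[0,0,5.62,0,0,-0.0122,1],[0,0,0,0.0174,-0.038,0,1],[0,0,0,0.0174,-0.038,0,1],[0,0,0,0.0174,-0.038,0,1],[0,0,0,0.0174,-0.038,0,1],[0,0,0,0.0174,-0.038,0,1],[0,0,0,0.0174,-0.038,0,1],[0,0,0,0.0174,-0.038,0,1],[0,0,0,0.0174,-0.038,0,1],[0,0,0,0.0174,-0.038,0,1],[0,0,0,0.0174,-0.038,0,1],[0,0,0,0.0174,-0.038,0,1],[0,0,0,0.0174,-0.038,0,1],[0,0,0,0.0174,-0.038,0,1],[0,0,0,0.0174,-0.038,0,1],[0,0,0,0.0174,-0.038,0,1],[0,0,0,0.0174,-0.038,0,1]]'; python3 d.py s -.008 -.069 .124 0; python3 -c "
from h import *
snap('scene','s1',(180,100,420,300),3)"
```

```text
time: 2.27
tool_pos: [0.517, -0.031, 0.2805]
tool_rot: [0.0, 0.998, -0.06, 0.001]
contact_force: [1.3, -0.6, 0.3]
gripper_width: 1.001
t 2.27 world [ 0.517  -0.031   0.2805] station [-0.0084 -0.0685  0.2805] yaw -6.83 tilt 0.07 F [ 1.3 -0.6  0.3] grip 1.001
az turn 0.02
full rotvec tool [ 0.01 -0.07  0.02]
shift (after turn) [0.0004 0.0005 0.1565] target world [ 0.5173 -0.0316  0.124 ]
```

View pics/s1.png

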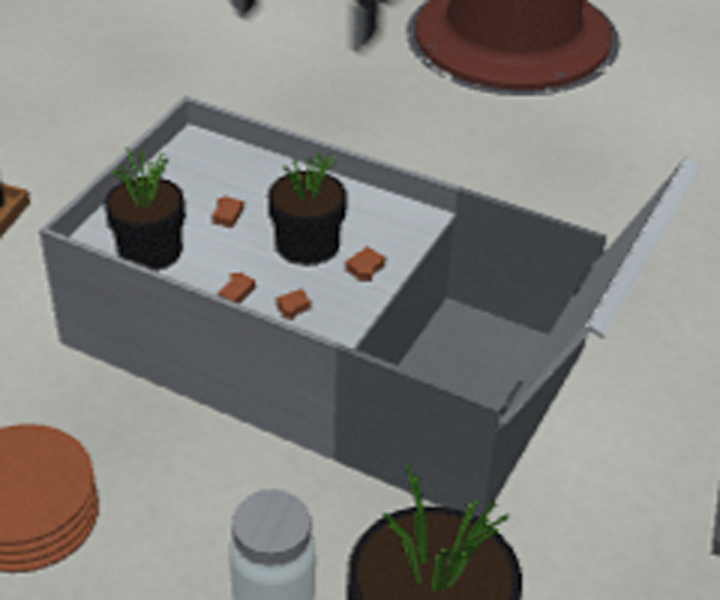

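The fingers hover above the still undisturbed pots. Pot A's rim centre is at about (282.7,165) in the full scene picture and pot B's at (228.5,167).

```bash
python3 -c "
from d import *
print(w2s(at('scene',282.7,165.5,.15)),w2s(at('scene',228.3,167,.15)),w2s(at('top',294.4,262.5,.15)),w2s(at('top',352,239.3,.15)))"
python3 -m creep '[[0,0,0,0,0,0.025,1],[0,0,0,0,0,0.025,1],[0,0,0,0,0,0.025,1],[0,0,0,0,0,0.025,1],[0,0,0,0,0,0.016,1],[0,0,0,0,0,0.01,1],[0,0,0,0,0,0,1]]'
```

```text
[-0.00435184 -0.06545829  0.15      ] [ 0.06127715 -0.17287105  0.15      ] [-0.00772251 -0.06832606  0.15      ] [ 0.05969829 -0.17428961  0.15      ]
time: 2.9
tool_pos: [0.5146, -0.0329, 0.1514]
tool_rot: [-0.0, 0.998, -0.06, -0.002]
contact_force: [-0.5, -0.4, -0.5]
gripper_width: 1.0
```

```bash
python3 -m creep '[[0,0,0,0.003,-0.001,0.012,1],[0,0,0,0,0,0.01,1],[0,0,0,0,0,0.006,1],[0,0,0,0,0,0,1],[0,0,0,0,0,0,0],[0,0,0,0,0,0,0],[0,0,0,0,0,0,0],[0,0,0,0,0,0,0],[0,0,0,0,0,0,0],[0,0,0,0,0,0,0],[0,0,0,0,0,0,0],[0,0,0,0,0,0,0]]';python3 d.py s -.006 -.067 .124 0
```

```text
time: 3.9
tool_pos: [0.5202, -0.0327, 0.1273]
tool_rot: [0.0, 0.998, -0.06, 0.001]
contact_force: [1.2, -0.4, 5.6]
gripper_width: 0.704
t 3.9 world [ 0.5202 -0.0327  0.1273] station [-0.005  -0.0698  0.1273] yaw -6.85 tilt 0.13 F [ 1.2 -0.4  5.6] grip 0.704
az turn -0.0
full rotvec tool [ 0.01 -0.13 -0.  ]
shift (after turn) [-0.001  -0.0028  0.0033] target world [ 0.5196 -0.0298  0.124 ]
```

```bash
python3 -m creep '[[0,0,0,0,0,-0.01,0],[0,0,0,0,0,-0.02,0],[0,0,0,0,0,-0.03,0],[0,0,0,0,0,-0.03,0],[0,0,0,0,0,-0.03,0],[0,0,0,0,0,-0.03,0],[0,0,0,0,0,-0.01,0],[0,0,0,0,0,0,0]]';python3 d.py w .4153 .3641 .29 -6.85;python3 -c "
from h import *
snap('scene','s2',(180,40,420,240),3)"
```

```text
time: 4.57
tool_pos: [0.5205, -0.0327, 0.2894]
tool_rot: [0.0, 0.998, -0.06, 0.003]
contact_force: [0.2, 0.5, -1.1]
gripper_width: 0.703
t 4.57 world [ 0.5205 -0.0327  0.2894] station [-0.0047 -0.0698  0.2894] yaw -6.85 tilt 0.32 F [ 0.2  0.5 -1.1] grip 0.703
az turn 0.0
full rotvec tool [ 0.03 -0.32  0.  ]
shift (after turn) [-0.1518 -0.3815 -0.0006] target world [0.4153 0.3641 0.29  ]
```

View pics/s2.png

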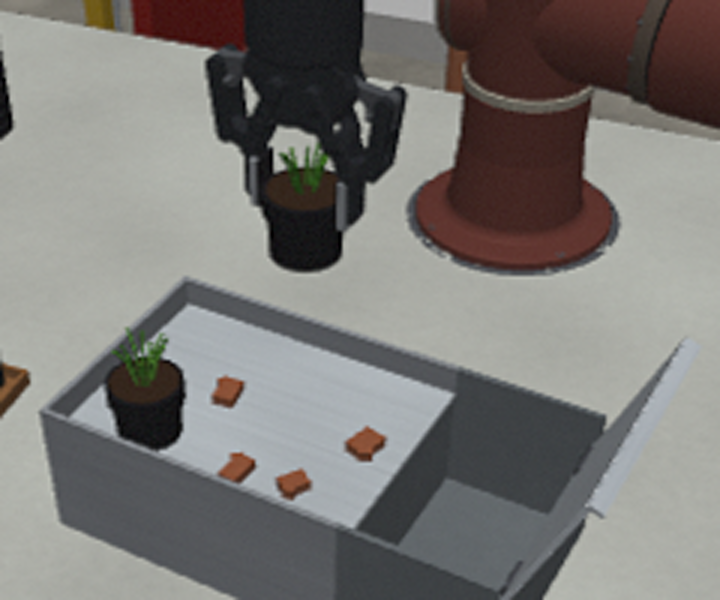

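Pot A is held upright in the jaws (about (283,110) in the full scene picture), and the 4 shards and pot B are still in place.

```bash
python3 -m creep '[[0,0,0,-0.006,-0.015,0,0],[0,0,0,-0.0122,-0.0305,0,0],[0,0,0,-0.0122,-0.0305,0,0],[0,0,0,-0.0122,-0.0305,0,0],[0,0,0,-0.0122,-0.0305,0,0],[0,0,0,-0.0122,-0.0305,0,0],[0,0,0,-0.0122,-0.0305,0,0],[0,0,0,-0.0122,-0.0305,0,0],[0,0,0,-0.0122,-0.0305,0,0],[0,0,0,-0.0122,-0.0305,0,0],[0,0,0,-0.0122,-0.0305,0,0],[0,0,0,-0.0122,-0.0305,0,0],[0,0,0,-0.0122,-0.0305,0,0],[0,0,0,0,0,0,0]]';python3 d.py w .4153 .3641 .05 -6.85
```

```text
time: 5.78
tool_pos: [0.4102, 0.3673, 0.2817]
tool_rot: [0.001, 0.998, -0.057, -0.003]
contact_force: [-0.1, -0.3, -1.6]
gripper_width: 0.706
t 5.78 world [0.4102 0.3673 0.2817] station [-0.1619  0.3143  0.2817] yaw -6.55 tilt 0.39 F [-0.1 -0.3 -1.6] grip 0.706
az turn 0.3
full rotvec tool [0.12 0.36 0.3 ]
shift (after turn) [0.0054 0.0026 0.2317] target world [0.4153 0.3641 0.05  ]
```

```bash
python3 -m creep '[[0,0,0,0.003,0.001,0.02,0],[0,0,0,0.002,0.001,0.03,0],[0,0,0,0,0,0.03,0],[0,0,0,0,0,0.03,0],[0,0,0,0,0,0.03,0],[0,0,0,0,0,0.03,0],[0,0,0,0,0,0.03,0],[0,0,0,0,0,0.015,0],[0,0,0,0,0,0.01,0],[0,0,0,0,0,0.005,0],[0,0,0,0,0,0,0],[0,0,0,0,0,0,0]]';python3 d.py w .4153 .3641 .031 -6.85;python3 -c "
from h import *
snap('scene','s3',(340,120,560,320),3)"
```

```text
time: 6.78
tool_pos: [0.4185, 0.3614, 0.0564]
tool_rot: [-0.0, 0.998, -0.06, 0.0]
contact_force: [0.0, 0.2, -0.4]
gripper_width: 0.702
t 6.78 world [0.4185 0.3614 0.0564] station [-0.153   0.3093  0.0564] yaw -6.86 tilt 0.02 F [ 0.   0.2 -0.4] grip 0.702
az turn -0.01
full rotvec tool [-0.01 -0.02 -0.01]
shift (after turn) [-0.0035 -0.0023  0.0254] target world [0.4153 0.3641 0.031 ]
```

View pics/s3.png

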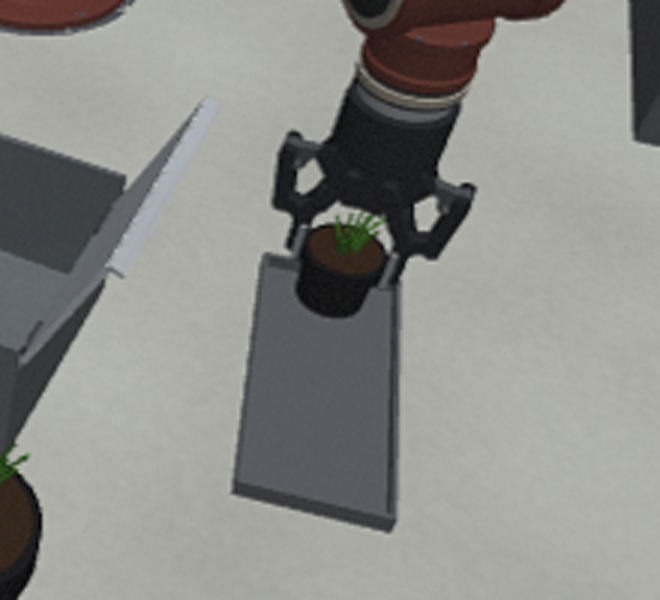

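The pot is upright above the near end of the pot tray, well clear of its walls and the lid. I lower it now.

```bash
python3 -m creep '[[0,0,0,-0.002,-0.002,0.008,0],[0,0,0,0,0,0.007,0],[0,0,0,0,0,0.004,0],[0,0,0,0,0,0.003,0],[0,0,0,0,0,0.002,0],[0,0,0,0,0,0,0],[0,0,0,0,0,0,0]]';python3 d.py w .4153 .3641 .031 -6.85
```

```text
time: 7.42
tool_pos: [0.4166, 0.3636, 0.0321]
tool_rot: [-0.0, 0.998, -0.06, 0.0]
contact_force: [0.1, 0.5, -0.9]
gripper_width: 0.705
t 7.42 world [0.4166 0.3636 0.0321] station [-0.1552  0.3113  0.0321] yaw -6.85 tilt 0.01 F [ 0.1  0.5 -0.9] grip 0.705
az turn -0.0
full rotvec tool [-0.   -0.01 -0.  ]
shift (after turn) [-0.0013 -0.0003  0.0011] target world [0.4153 0.3641 0.031 ]
```

```bash
python3 -m creep '[[0,0,0,0,0,0.0015,0],[0,0,0,0,0,0.001,0],[0,0,0,0,0,0,0]]'; python3 -m creep '[[0,0,0,0,0,0.001,0],[0,0,0,0,0,0.001,0],[0,0,0,0,0,0,0]]'
```

```text
time: 7.67
tool_pos: [0.4169, 0.3639, 0.0313]
tool_rot: [-0.0, 0.998, -0.06, 0.0]
contact_force: [-3.6, -2.1, 8.1]
gripper_width: 0.699
time: 7.92
tool_pos: [0.4172, 0.3641, 0.0313]
tool_rot: [0.0, 0.998, -0.06, 0.0]
contact_force: [-7.3, -5.7, 17.4]
gripper_width: 0.701
```

Contact with the floor shows at 17 N. I release, lift, and head back to pot B.

```bash
python3 -m creep '[[0,0,0,0,0,-0.001,0],[0,0,0,0,0,0,1],[0,0,0,0,0,0,1],[0,0,0,0,0,0,1],[0,0,0,0,0,0,1],[0,0,0,0,0,0,1],[0,0,0,0,0,-0.01,1],[0,0,0,0,0,-0.02,1],[0,0,0,0,0,-0.035,1],[0,0,0,0,0,-0.04,1],[0,0,0,0,0,-0.04,1],[0,0,0,0,0,-0.04,1],[0,0,0,0,0,-0.04,1],[0,0,0,0,0,-0.02,1],[0,0,0,0,0,0,1]]'; python3 d.py s .0605 -.1735 .28 0; python3 -c "
from h import *
snap('scene','s4',(130,120,530,320),2)"
```

```text
time: 9.17
tool_pos: [0.4188, 0.3652, 0.2822]
tool_rot: [-0.004, 0.998, -0.06, 0.005]
contact_force: [-0.1, 0.4, 1.4]
gripper_width: 1.002
t 9.17 world [0.4188 0.3652 0.2822] station [-0.1531  0.3131  0.2822] yaw -6.85 tilt 0.75 F [-0.1  0.4  1.4] grip 1.002
az turn -0.0
full rotvec tool [-0.48 -0.57  0.  ]
shift (after turn) [0.2136 0.4866 0.0022] target world [ 0.5729 -0.1435  0.28  ]
```

View pics/s4.png

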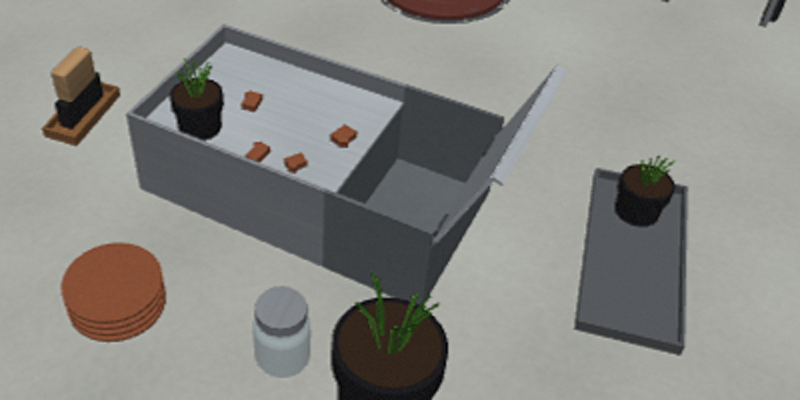

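Pot A stands upright in the tray (about (452,215) in the full picture), and pot B is still at (228,167).

```bash
python3 -m creep '[[0,0,0,0.008,0.018,0,1],[0,0,0,0.0158,0.036,0,1],[0,0,0,0.0158,0.036,0,1],[0,0,0,0.0158,0.036,0,1],[0,0,0,0.0158,0.036,0,1],[0,0,0,0.0158,0.036,0,1],[0,0,0,0.0158,0.036,0,1],[0,0,0,0.0158,0.036,0,1],[0,0,0,0.0158,0.036,0,1],[0,0,0,0.0158,0.036,0,1],[0,0,0,0.0158,0.036,0,1],[0,0,0,0.0158,0.036,0,1],[0,0,0,0.0158,0.036,0,1],[0,0,0,0.0158,0.036,0,1],[0,0,0,0,0,0,1],[0,0,0,0,0,0,1]]'; python3 d.py s .0605 -.1735 .155 0
```

```text
time: 10.55
tool_pos: [0.5695, -0.146, 0.2711]
tool_rot: [-0.001, 0.998, -0.061, -0.002]
contact_force: [0.1, 0.8, -0.7]
gripper_width: 0.999
t 10.55 world [ 0.5695 -0.146   0.2711] station [ 0.0575 -0.1764  0.2711] yaw -7.04 tilt 0.26 F [ 0.1  0.8 -0.7] grip 0.999
az turn -0.19
full rotvec tool [-0.07  0.25 -0.19]
shift (after turn) [ 0.003  -0.0029  0.1161] target world [ 0.5729 -0.1435  0.155 ]
```

```bash
python3 -m creep '[[0,0,0,0.003,-0.003,0.025,1],[0,0,0,0,0,0.03,1],[0,0,0,0,0,0.03,1],[0,0,0,0,0,0.02,1],[0,0,0,0,0,0.01,1],[0,0,0,0,0,0,1],[0,0,0,0,0,0,1]]'; python3 d.py s .0605 -.1735 .124 0
```

```text
time: 11.13
tool_pos: [0.5735, -0.1409, 0.1586]
tool_rot: [-0.0, 0.998, -0.059, -0.0]
contact_force: [-0.4, 0.4, 0.2]
gripper_width: 1.005
t 11.13 world [ 0.5735 -0.1409  0.1586] station [ 0.0608 -0.1709  0.1586] yaw -6.79 tilt 0.04 F [-0.4  0.4  0.2] grip 1.005
az turn 0.06
full rotvec tool [-0.02  0.04  0.06]
shift (after turn) [-0.0003  0.0026  0.0346] target world [ 0.5729 -0.1435  0.124 ]
```

```bash
python3 -m creep '[[0,0,0,0,0.0025,0.015,1],[0,0,0,0,0,0.012,1],[0,0,0,0,0,0.006,1],[0,0,0,0,0,0,1],[0,0,0,0,0,0,0],[0,0,0,0,0,0,0],[0,0,0,0,0,0,0],[0,0,0,0,0,0,0],[0,0,0,0,0,0,0],[0,0,0,0,0,0,0],[0,0,0,0,0,0,0],[0,0,0,0,0,0,0]]'; python3 d.py s .0605 -.1735 .124 0
python3 -m creep '[[0,0,0,0,0,-0.01,0],[0,0,0,0,0,-0.02,0],[0,0,0,0,0,-0.03,0],[0,0,0,0,0,-0.03,0],[0,0,0,0,0,-0.03,0],[0,0,0,0,0,-0.03,0],[0,0,0,0,0,-0.01,0],[0,0,0,0,0,0,0]]';python3 d.py w .495 .371 .29 -6.85;python3 -c "
from h import *
snap('scene','s5',(130,40,530,240),2)"
```

```text
time: 12.13
tool_pos: [0.5744, -0.1446, 0.1272]
tool_rot: [0.0, 0.998, -0.06, 0.001]
contact_force: [-0.7, -0.4, 5.7]
gripper_width: 0.706
t 12.13 world [ 0.5744 -0.1446  0.1272] station [ 0.0622 -0.1744  0.1272] yaw -6.85 tilt 0.16 F [-0.7 -0.4  5.7] grip 0.706
az turn -0.0
full rotvec tool [ 0.03 -0.15 -0.  ]
shift (after turn) [-0.0017 -0.0009  0.0032] target world [ 0.5729 -0.1435  0.124 ]
time: 12.8
tool_pos: [0.5746, -0.1447, 0.2893]
tool_rot: [0.001, 0.998, -0.06, 0.003]
contact_force: [-0.2, -0.2, -1.8]
gripper_width: 0.699
t 12.8 world [ 0.5746 -0.1447  0.2893] station [ 0.0624 -0.1745  0.2893] yaw -6.85 tilt 0.35 F [-0.2 -0.2 -1.8] grip 0.699
az turn 0.0
full rotvec tool [ 0.09 -0.34  0.  ]
shift (after turn) [-0.1406 -0.5026 -0.0007] target world [0.495 0.371 0.29 ]
```

View pics/s5.png

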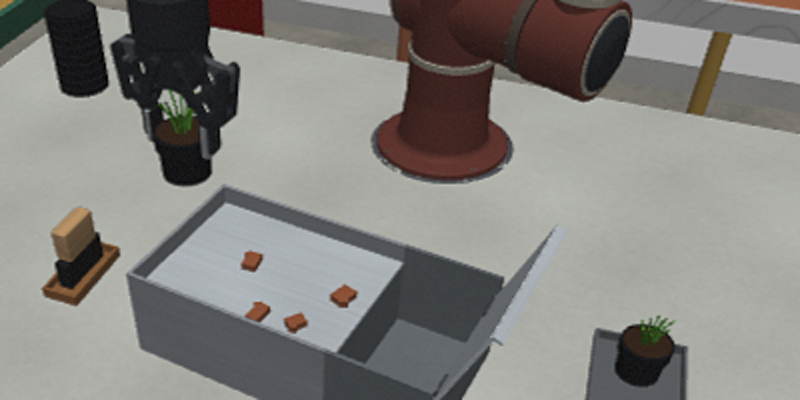

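Pot B is held upright (about (222,112) in the full picture). The tray now shows just the 4 shards.

```bash
python3 -m creep '[[0,0,0,-0.0044,-0.0157,-0.001,0],[0,0,0,-0.0088,-0.0314,-0.001,0],[0,0,0,-0.0088,-0.0314,-0.001,0],[0,0,0,-0.0088,-0.0314,-0.001,0],[0,0,0,-0.0088,-0.0314,-0.001,0],[0,0,0,-0.0088,-0.0314,-0.001,0],[0,0,0,-0.0088,-0.0314,-0.001,0],[0,0,0,-0.0088,-0.0314,-0.001,0],[0,0,0,-0.0088,-0.0314,0,0],[0,0,0,-0.0088,-0.0314,0,0],[0,0,0,-0.0088,-0.0314,0,0],[0,0,0,-0.0088,-0.0314,0,0],[0,0,0,-0.0088,-0.0314,0,0],[0,0,0,-0.0088,-0.0314,0,0],[0,0,0,-0.0088,-0.0314,0,0],[0,0,0,-0.0088,-0.0314,0,0],[0,0,0,-0.0044,-0.0157,0,0],[0,0,0,0,0,0,0],[0,0,0,0,0,0,0]]';python3 d.py w .495 .371 .06 -6.85
```

```text
time: 14.43
tool_pos: [0.4916, 0.3717, 0.2901]
tool_rot: [0.002, 0.998, -0.059, -0.002]
contact_force: [0.6, -0.7, -1.1]
gripper_width: 0.702
t 14.43 world [0.4916 0.3717 0.2901] station [-0.0816  0.3283  0.2901] yaw -6.73 tilt 0.33 F [ 0.6 -0.7 -1.1] grip 0.702
az turn 0.12
full rotvec tool [0.21 0.25 0.12]
shift (after turn) [0.0034 0.0003 0.2301] target world [0.495 0.371 0.06 ]
```

```bash
python3 -m creep '[[0,0,0,0.002,0,0.02,0],[0,0,0,0.001,0,0.03,0],[0,0,0,0,0,0.03,0],[0,0,0,0,0,0.03,0],[0,0,0,0,0,0.03,0],[0,0,0,0,0,0.03,0],[0,0,0,0,0,0.03,0],[0,0,0,0,0,0.02,0],[0,0,0,0,0,0.01,0],[0,0,0,0,0,0,0],[0,0,0,0,0,0,0],[0,0,0,0,0,0,0]]';python3 d.py w .495 .371 .031 -6.85;python3 -c "
from h import *
snap('scene','s6',(340,120,560,320),3)"
```

```text
time: 15.43
tool_pos: [0.4977, 0.3713, 0.0655]
tool_rot: [-0.001, 0.998, -0.06, 0.001]
contact_force: [-1.2, 1.0, -0.2]
gripper_width: 0.701
t 15.43 world [0.4977 0.3713 0.0655] station [-0.0755  0.3286  0.0655] yaw -6.88 tilt 0.17 F [-1.2  1.  -0.2] grip 0.701
az turn -0.03
full rotvec tool [-0.1  -0.14 -0.03]
shift (after turn) [-0.0027  0.0006  0.0345] target world [0.495 0.371 0.031]
```

View pics/s6.png

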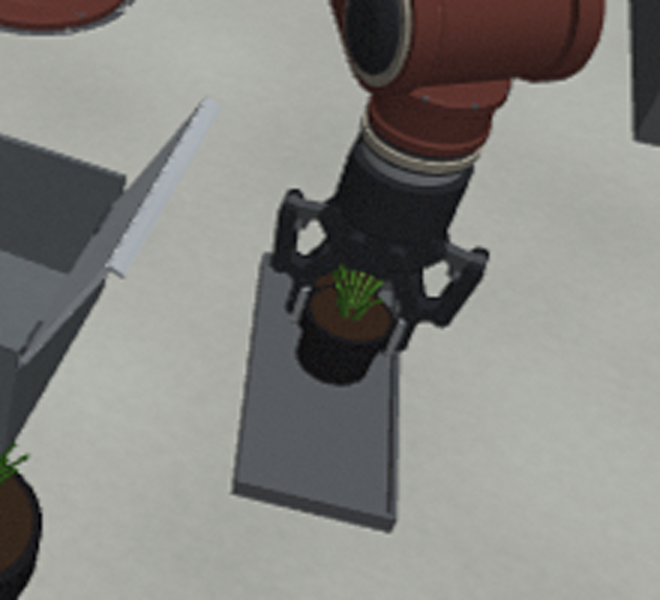

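Pot B hangs upright over the middle of the tray, behind it pot A. I lower straight down.

```bash
python3 -m creep '[[0,0,0,0,0,0.012,0],[0,0,0,0,0,0.012,0],[0,0,0,0,0,0.005,0],[0,0,0,0,0,0.003,0],[0,0,0,0,0,0.001,0],[0,0,0,0,0,0,0],[0,0,0,0,0,0,0]]'; python3 -m creep '[[0,0,0,0,0,0.0015,0],[0,0,0,0,0,0.001,0],[0,0,0,0,0,0,0]]'
```

```text
time: 16.07
tool_pos: [0.4964, 0.3711, 0.0312]
tool_rot: [0.0, 0.998, -0.06, -0.0]
contact_force: [-2.8, -1.5, 4.9]
gripper_width: 0.703
time: 16.32
tool_pos: [0.4968, 0.3713, 0.0311]
tool_rot: [0.0, 0.998, -0.06, -0.0]
contact_force: [-6.9, -4.0, 15.6]
gripper_width: 0.706
```

```bash
python3 -m creep '[[0,0,0,0,0,-0.0015,0],[0,0,0,0,0,0,1],[0,0,0,0,0,0,1],[0,0,0,0,0,0,1],[0,0,0,0,0,0,1],[0,0,0,0,0,0,1],[0,0,0,0,0,-0.01,1],[0,0,0,0,0,-0.02,1],[0,0,0,0,0,-0.035,1],[0,0,0,0,0,-0.04,1],[0,0,0,0,0,-0.04,1],[0,0,0,0,0,-0.04,1],[0,0,0,0,0,-0.04,1],[0,0,0,0,0,-0.02,1],[0,0,0,0,0,0,1]]'; python3 d.py w .506 -.3695 .28 -1; python3 -c "
from h import *
snap('scene','s7',(130,120,530,320),2); snap('top','t7',(80,150,480,350),2)"
```

```text
time: 17.57
tool_pos: [0.499, 0.3725, 0.2838]
tool_rot: [-0.004, 0.998, -0.06, 0.006]
contact_force: [-0.9, 1.2, 1.0]
gripper_width: 0.999
t 17.57 world [0.499  0.3725 0.2838] station [-0.0744  0.3299  0.2838] yaw -6.85 tilt 0.77 F [-0.9  1.2  1. ] grip 0.999
az turn -5.85
full rotvec tool [-0.43 -0.64 -5.84]
shift (after turn) [0.02   0.7417 0.0038] target world [ 0.506  -0.3695  0.28  ]
```

View pics/s7.png

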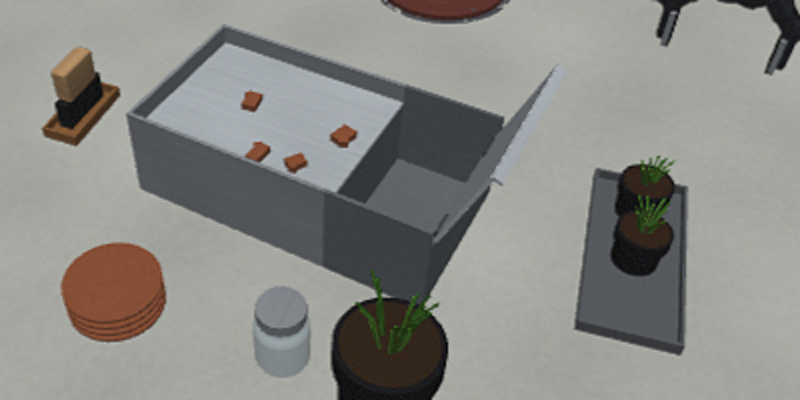

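View pics/t7.png

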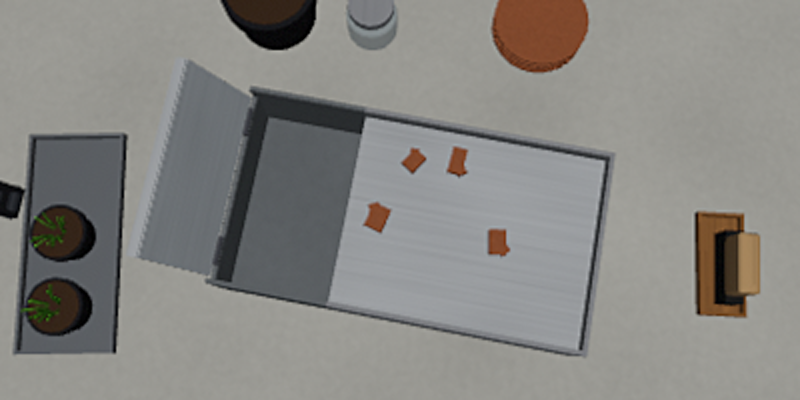

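Both pots stand upright in the pot tray (scene (450,215) and (451,239)). The 4 shards and the scraper are unmoved. Next I locate the scraper more exactly from both views.

```bash
python3 - <<'E'
from d import *
im=cv2.imread("pics/s7_full.png"); cv2.imwrite("pics/s7b.png",cv2.resize(im[135:200,145:200],None,fx=9,fy=9,interpolation=cv2.INTER_CUBIC))
im=cv2.imread("pics/t7_full.png"); cv2.imwrite("pics/t7b.png",cv2.resize(im[250:315,420:475],None,fx=9,fy=9,interpolation=cv2.INTER_CUBIC))
E
```

```text
(no output)
```

View pics/s7b.png

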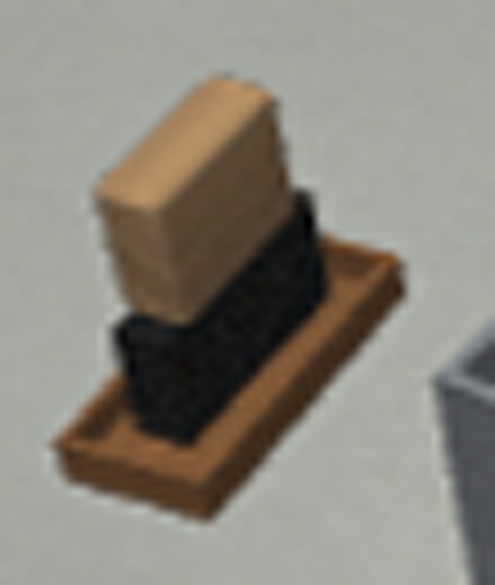

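View pics/t7b.png

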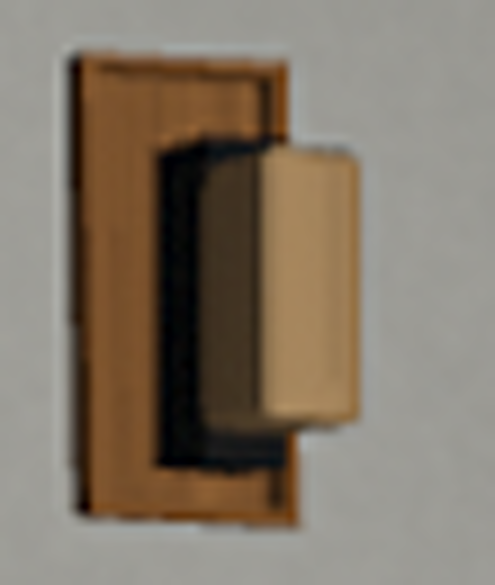

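```bash
python3 - <<'E'
from d import *
S=lambda x,y,z:at("scene",145+(x-4)/9,135+(y-4)/9,z)[:2].round(4)
T=lambda x,y,z:at("top",420+(x-4)/9,250+(y-4)/9,z)[:2].round(4)
print("scene grip",[S(*p,.091) for p in[(97,190),(160,208),(273,98),(220,75)]])
print("top grip",[T(*p,.091) for p in[(262,148),(357,155),(357,425),(262,418)]])
print("top holder",[T(*p,.016) for p in[(75,55),(287,62),(298,525),(82,517)]])
print("scene holder",[S(*p,.016) for p in[(55,445),(208,490),(403,265),(330,236)]])
E
```

```text
scene grip [array([ 0.5406, -0.3798]), array([ 0.5409, -0.358 ]), array([ 0.483 , -0.3564]), array([ 0.4791, -0.3775])]
top grip [array([ 0.5387, -0.358 ]), array([ 0.5385, -0.3802]), array([ 0.4758, -0.3788]), array([ 0.476, -0.357])]
top holder [array([ 0.5698, -0.3374]), array([ 0.5715, -0.3909]), array([ 0.4562, -0.3915]), array([ 0.4546, -0.3383])]
scene holder [array([ 0.5735, -0.3906]), array([ 0.5734, -0.337 ]), array([ 0.4599, -0.3384]), array([ 0.4559, -0.3675])]
```

```bash
python3 -m creep '[[0,0,-5.5,0,0,0,1],[0,0,0,0.001,0.019,0,1],[0,0,0,0.001,0.0372,0,1],[0,0,0,0.001,0.0372,0,1],[0,0,0,0.001,0.0372,0,1],[0,0,0,0.001,0.0372,0,1],[0,0,0,0.001,0.0372,0,1],[0,0,0,0.001,0.0372,0,1],[0,0,0,0.001,0.0372,0,1],[0,0,0,0.001,0.0372,0,1],[0,0,0,0.001,0.0372,0,1],[0,0,0,0.001,0.0372,0,1],[0,0,0,0.001,0.0372,0,1],[0,0,0,0.001,0.0372,0,1],[0,0,0,0.001,0.0372,0,1],[0,0,0,0.001,0.0372,0,1],[0,0,0,0.001,0.0372,0,1],[0,0,0,0.001,0.0372,0,1]]'; python3 -m creep '[[0,0,0,0,0.0372,0,1],[0,0,0,0,0.0372,0,1],[0,0,0,0,0.0186,0,1],[0,0,0,0,0,0,1],[0,0,0,0,0,0,1]]'; python3 d.py w .508 -.368 .12 -1.35
```

```text
time: 19.17
tool_pos: [0.4977, -0.2447, 0.2718]
tool_rot: [-0.001, 1.0, -0.012, -0.002]
contact_force: [0.3, 1.0, -0.8]
gripper_width: 1.004
time: 19.58
tool_pos: [0.4961, -0.3362, 0.2723]
tool_rot: [-0.002, 1.0, -0.012, -0.001]
contact_force: [0.0, 0.4, 0.8]
gripper_width: 1.002
t 19.58 world [ 0.4961 -0.3362  0.2723] station [ 0.0072 -0.374   0.2723] yaw -1.43 tilt 0.25 F [0.  0.4 0.8] grip 1.002
az turn -0.08
full rotvec tool [-0.19  0.16 -0.08]
shift (after turn) [0.0127 0.0315 0.1523] target world [ 0.508 -0.368  0.12 ]
```

```bash
python3 -m creep '[[0,0,0,0.006,0.016,0,1],[0,0,0,0.006,0.016,0.02,1],[0,0,0,0,0,0.03,1],[0,0,0,0,0,0.03,1],[0,0,0,0,0,0.03,1],[0,0,0,0,0,0.025,1],[0,0,0,0,0,0.015,1],[0,0,0,0,0,0,1],[0,0,0,0,0,0,1]]'; python3 d.py w .508 -.368 .056 -1.35;python3 -c "
from h import *
snap('scene','s8',(110,80,260,200),5);snap('top','t8',(400,220,520,340),5)"
```

```text
time: 20.33
tool_pos: [0.5078, -0.3665, 0.1234]
tool_rot: [-0.001, 1.0, -0.011, -0.001]
contact_force: [-0.8, 0.3, 0.5]
gripper_width: 1.0
t 20.33 world [ 0.5078 -0.3665  0.1234] station [ 0.0225 -0.4026  0.1234] yaw -1.25 tilt 0.18 F [-0.8  0.3  0.5] grip 1.0
az turn 0.1
full rotvec tool [-0.14  0.12  0.1 ]
shift (after turn) [0.0002 0.0015 0.0674] target world [ 0.508 -0.368  0.056]
```

View pics/s8.png

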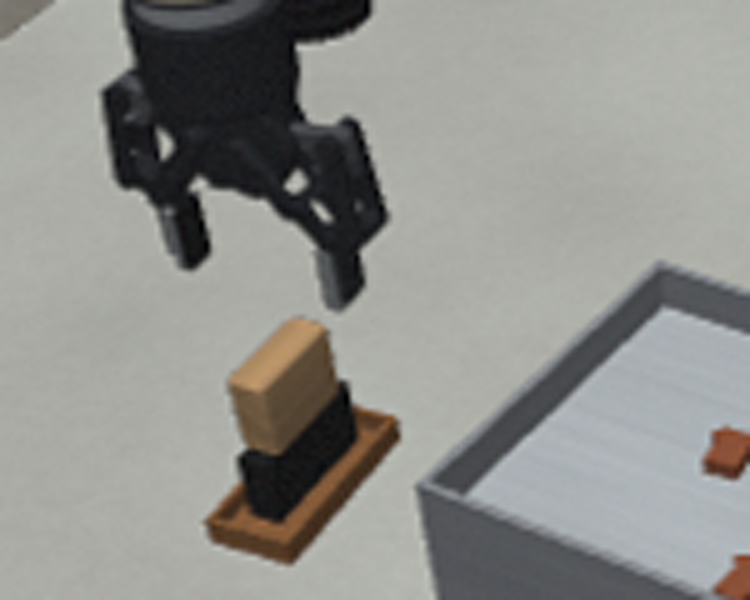

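View pics/t8.png

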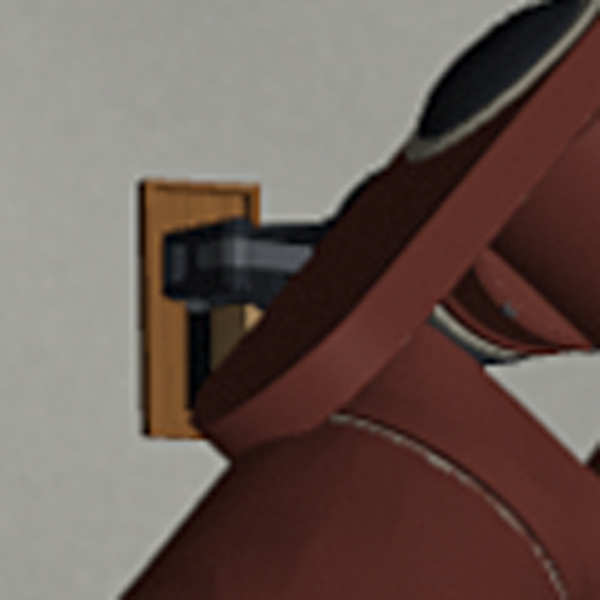

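The open jaws straddle the scraper centrally in both views (grip at about (170,152) in the scene picture). I descend and grip it.

```bash
python3 -m creep '[[0,0,0,0,0.001,0.02,1],[0,0,0,0,0,0.02,1],[0,0,0,0,0,0.015,1],[0,0,0,0,0,0.008,1],[0,0,0,0,0,0.003,1],[0,0,0,0,0,0,1],[0,0,0,0,0,0,1]]'; python3 d.py w .508 -.368 .057 -1.35
```

```text
time: 21.02
tool_pos: [0.5087, -0.3702, 0.0597]
tool_rot: [0.001, 1.0, -0.012, 0.001]
contact_force: [0.1, 0.4, 0.8]
gripper_width: 0.998
t 21.02 world [ 0.5087 -0.3702  0.0597] station [ 0.0238 -0.4062  0.0597] yaw -1.35 tilt 0.09 F [0.1 0.4 0.8] grip 0.998
az turn -0.0
full rotvec tool [ 0.06 -0.07 -0.  ]
shift (after turn) [-0.0007 -0.0022  0.0027] target world [ 0.508 -0.368  0.057]
```

```bash
python3 -m creep '[[0,0,0,0,-0.0022,0.0025,1],[0,0,0,0,0,0,0],[0,0,0,0,0,0,0],[0,0,0,0,0,0,0],[0,0,0,0,0,0,0],[0,0,0,0,0,0,0],[0,0,0,0,0,0,0],[0,0,0,0,0,0,0],[0,0,0,0,0,0,0],[0,0,0,0,0,0,0],[0,0,0,0,0,0,0],[0,0,0,0,0,0,0],[0,0,0,0,0,0,0],[0,0,0,0,0,0,0]]'; python3 d.py
python3 -m creep '[[0,0,0,0,0,-0.005,0],[0,0,0,0,0,-0.015,0],[0,0,0,0,0,-0.03,0],[0,0,0,0,0,-0.03,0],[0,0,0,0,0,-0.03,0],[0,0,0,0,0,-0.03,0],[0,0,0,0,0,-0.03,0],[0,0,0,0,0,0,0]]'; python3 d.py s 0 -.18 .22 0;python3 -c "
from h import *
snap('scene','s9',(110,40,260,200),4)"
```

```text
time: 22.18
tool_pos: [0.5082, -0.3676, 0.0563]
tool_rot: [0.0, 1.0, -0.012, 0.0]
contact_force: [0.4, -0.2, 1.4]
gripper_width: 0.273
t 22.18 world [ 0.5082 -0.3676  0.0563] station [ 0.023  -0.4037  0.0563] yaw -1.35 tilt 0.02 F [ 0.4 -0.2  1.4] grip 0.273
time: 22.85
tool_pos: [0.5105, -0.3696, 0.2343]
tool_rot: [0.004, 1.0, -0.012, 0.004]
contact_force: [1.7, -0.6, -0.5]
gripper_width: 0.274
t 22.85 world [ 0.5105 -0.3696  0.2343] station [ 0.0255 -0.4054  0.2343] yaw -1.34 tilt 0.68 F [ 1.7 -0.6 -0.5] grip 0.274
az turn 5.51
full rotvec tool [ 0.42 -0.54  5.5 ]
shift (after turn) [-0.0255 -0.2254  0.0143] target world [ 0.512  -0.1427  0.22  ]
```

View pics/s9.png

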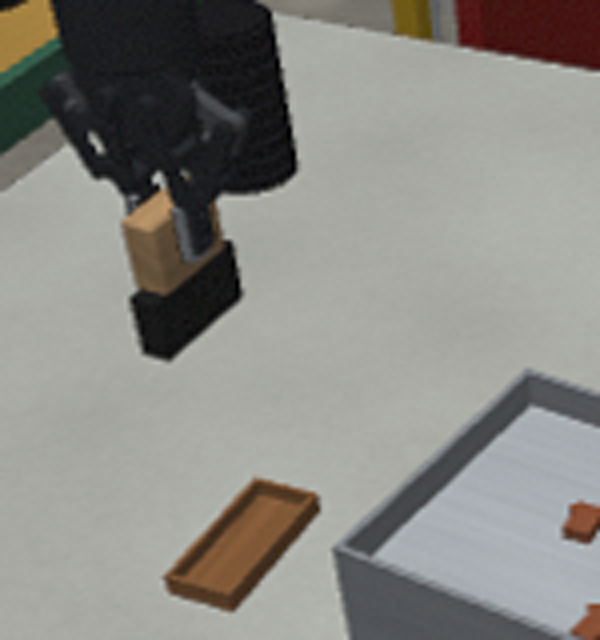

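The scraper is held square in the jaws, the empty holder below it at about (168,176). I carry it over the rear of the tray.

```bash
python3 -m creep '[[0.4,-0.5,5.5,0,0,0,0],[0,0,0,-0.0015,-0.01,0,0],[0,0,0,-0.003,-0.022,0,0],[0,0,0,-0.003,-0.022,0,0],[0,0,0,-0.003,-0.022,0,0],[0,0,0,-0.003,-0.022,0,0],[0,0,0,-0.003,-0.022,0,0],[0,0,0,-0.003,-0.022,0,0],[0,0,0,-0.003,-0.022,0,0],[0,0,0,-0.003,-0.022,0,0],[0,0,0,-0.003,-0.022,0,0],[0,0,0,-0.0015,-0.01,0,0],[0,0,0,0,0,0,0],[0,0,0,0,0,0,0]]'; python3 d.py s -.005 -.18 .165 0;python3 -c "
from h import *
snap('scene','s10',(170,80,320,240),4)"
```

```text
time: 24.07
tool_pos: [0.5038, -0.1471, 0.2267]
tool_rot: [-0.004, 0.998, -0.059, -0.005]
contact_force: [-1.0, 0.2, -1.6]
gripper_width: 0.272
t 24.07 world [ 0.5038 -0.1471  0.2267] station [-0.0076 -0.1853  0.2267] yaw -6.73 tilt 0.71 F [-1.   0.2 -1.6] grip 0.272
az turn 0.12
full rotvec tool [-0.37  0.61  0.11]
shift (after turn) [ 0.0026 -0.0053  0.0617] target world [ 0.5071 -0.1421  0.165 ]
```

View pics/s10.png

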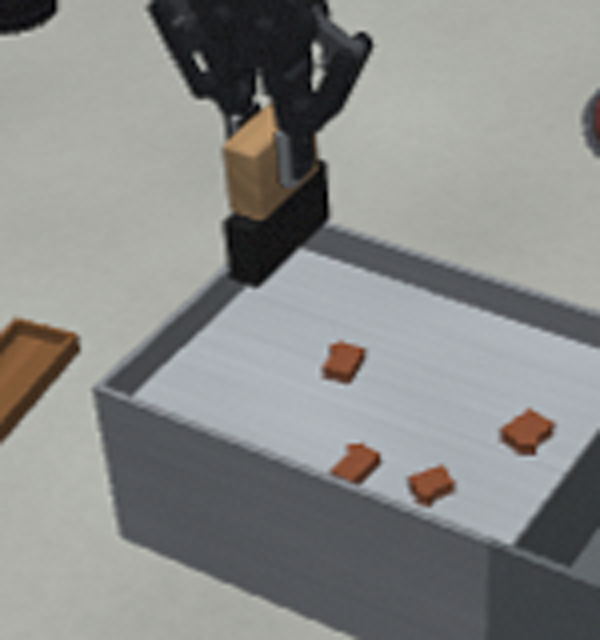

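The scraper hangs over the rear of the tray, behind the nearest shard (about (256,170)). I undo the small tilt and lower it.

```bash
python3 -m creep '[[-0.4,0.5,0.1,0,0,0,0],[0,0,0,0.002,-0.002,0.02,0],[0,0,0,0,0,0.02,0],[0,0,0,0,0,0.015,0],[0,0,0,0,0,0.006,0],[0,0,0,0,0,0,0],[0,0,0,0,0,0,0]]'; python3 d.py s -.005 -.18 .153 0
```

```text
time: 24.7
tool_pos: [0.5067, -0.1464, 0.1671]
tool_rot: [0.0, 0.998, -0.061, -0.0]
contact_force: [0.9, -0.2, -2.1]
gripper_width: 0.274
t 24.7 world [ 0.5067 -0.1464  0.1671] station [-0.0049 -0.1843  0.1671] yaw -6.99 tilt 0.04 F [ 0.9 -0.2 -2.1] grip 0.274
az turn -0.14
full rotvec tool [ 0.04  0.01 -0.14]
shift (after turn) [-0.0001 -0.0043  0.0141] target world [ 0.5071 -0.1421  0.153 ]
```

```bash
python3 -m creep '[[0,0,0,0,-0.002,0.005,0],[0,0,0,0,0,0.004,0],[0,0,0,0,0,0.003,0],[0,0,0,0,0,0.001,0],[0,0,0,0,0,0,0]]'; python3 -m creep '[[0,0,0,0,0,0.001,0],[0,0,0,0,0,0.001,0],[0,0,0,0,0,0,0]]'
```

```text
time: 25.12
tool_pos: [0.5066, -0.1437, 0.1535]
tool_rot: [0.0, 0.998, -0.061, -0.0]
contact_force: [0.3, -0.3, -2.0]
gripper_width: 0.271
time: 25.37
tool_pos: [0.5071, -0.1439, 0.1522]
tool_rot: [0.0, 0.998, -0.061, 0.0]
contact_force: [-0.8, 0.1, -0.8]
gripper_width: 0.276
```

```bash
python3 -m creep '[[0,0,0,0,-0.006,0,0],[0,0,0,0,-0.006,0,0],[0,0,0,0,-0.006,0,0],[0,0,0,0,-0.006,0,0],[0,0,0,0,-0.006,0,0],[0,0,0,0,-0.006,0,0],[0,0,0,0,-0.006,0,0],[0,0,0,0,-0.006,0,0]]'; python3 d.py s -.005 .032 .153 0;python3 -c "
from h import *
snap('scene','s11',(170,80,320,240),4)"
```

```text
time: 26.03
tool_pos: [0.5129, -0.0956, 0.1522]
tool_rot: [0.0, 0.998, -0.06, 0.0]
contact_force: [-0.7, -1.9, 2.3]
gripper_width: 0.272
t 26.03 world [ 0.5129 -0.0956  0.1522] station [-0.0048 -0.1332  0.1522] yaw -6.94 tilt 0.06 F [-0.7 -1.9  2.3] grip 0.272
az turn -0.09
full rotvec tool [ 0.05 -0.02 -0.09]
shift (after turn) [-0.0002 -0.1652 -0.0008] target world [0.5324 0.0684 0.153 ]
```

View pics/s11.png

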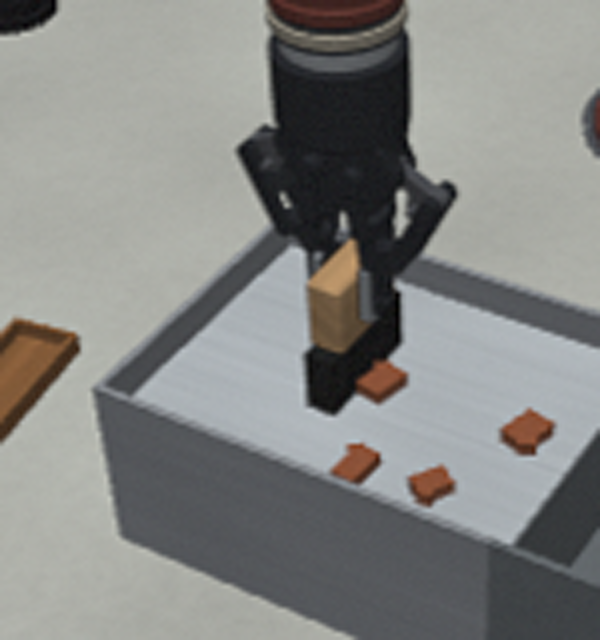

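The block pushes the first shard flat along the floor (about (265,175)). I go on over the lip.

```bash
python3 -m creep '[[0,0,0,0,-0.008,0,0],[0,0,0,0,-0.008,0,0],[0,0,0,0,-0.008,0,0],[0,0,0,0,-0.008,0,0],[0,0,0,0,-0.008,0,0],[0,0,0,0,-0.008,0,0],[0,0,0,0,-0.008,0,0],[0,0,0,0,-0.008,0,0],[0,0,0,0,-0.008,0,0],[0,0,0,0,-0.008,0,0],[0,0,0,0,-0.008,0,0],[0,0,0,0,-0.008,0,0],[0,0,0,0,-0.008,0,0],[0,0,0,0,-0.008,0,0],[0,0,0,0,-0.008,0,0],[0,0,0,0,-0.008,0,0]]'; python3 d.py s -.005 .032 .153 0;python3 -c "
from h import *
snap('scene','s12',(190,80,390,240),4)"
```

```text
time: 27.42
tool_pos: [0.5283, 0.0315, 0.1522]
tool_rot: [0.001, 0.998, -0.061, 0.0]
contact_force: [-0.2, -4.2, 6.9]
gripper_width: 0.273
t 27.42 world [0.5283 0.0315 0.1522] station [-0.0046 -0.0051  0.1522] yaw -6.95 tilt 0.06 F [-0.2 -4.2  6.9] grip 0.273
az turn -0.1
full rotvec tool [ 0.06 -0.01 -0.1 ]
shift (after turn) [-0.0004 -0.0371 -0.0008] target world [0.5324 0.0684 0.153 ]
```

View pics/s12.png

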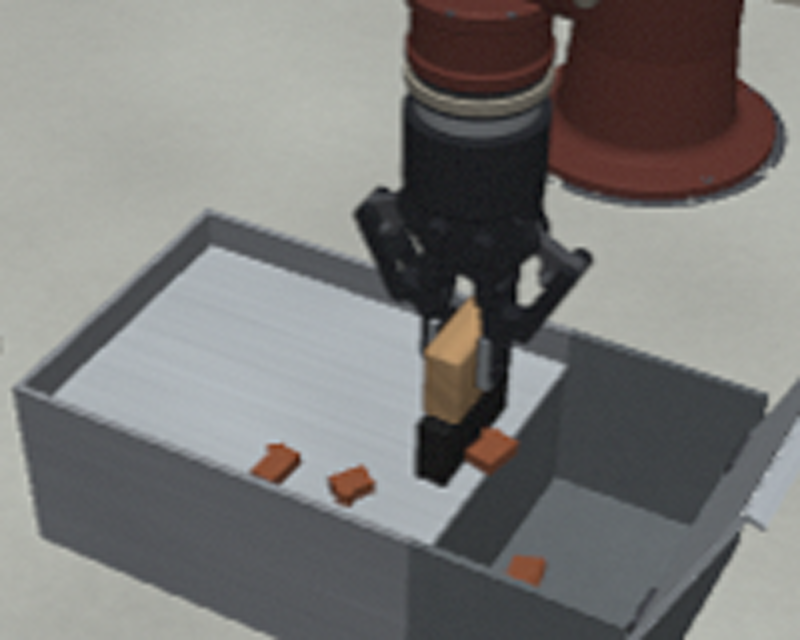

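One shard is already in the bin and one overhangs the lip (about (312,192)). I push it over.

```bash
python3 -m creep '[[0,0,0,0,-0.008,-0.0005,0],[0,0,0,0,-0.008,0,0],[0,0,0,0,-0.008,0,0],[0,0,0,0,-0.008,0,0],[0,0,0,0,-0.006,0,0],[0,0,0,0,0,0,0],[0,0,0,0,0,0,0]]'; python3 d.py s .053 -.13 .2 0;python3 -c "
from h import *
snap('scene','s13',(190,80,390,240),4)"
```

```text
time: 28.05
tool_pos: [0.5315, 0.0696, 0.1504]
tool_rot: [-0.0, 0.998, -0.06, -0.002]
contact_force: [-0.2, -0.8, -2.1]
gripper_width: 0.272
t 28.05 world [0.5315 0.0696 0.1504] station [-0.006   0.0331  0.1504] yaw -6.89 tilt 0.2 F [-0.2 -0.8 -2.1] grip 0.272
az turn -0.04
full rotvec tool [-0.01  0.2  -0.04]
shift (after turn) [ 0.059   0.1631 -0.0496] target world [ 0.5706 -0.0994  0.2   ]
```

View pics/s13.png

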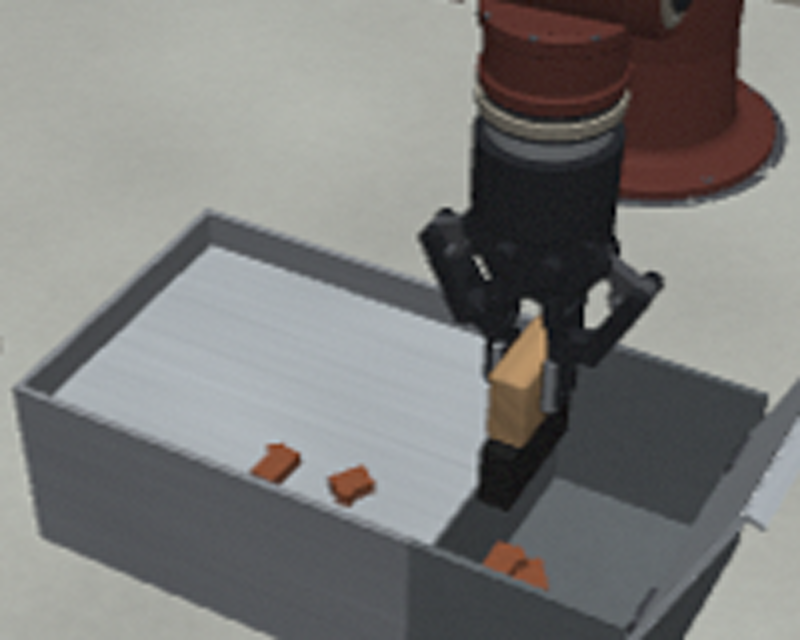

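Two shards are in the bin and two remain at the far side (about (258,195) and (277,201)). I lift and move to the second lane.

```bash
python3 -m creep '[[0,0,0,0,0,-0.02,0],[0,0,0,0,0,-0.03,0],[0,0,0,0.005,0.014,0,0],[0,0,0,0.01,0.028,0,0],[0,0,0,0.01,0.028,0,0],[0,0,0,0.01,0.028,0,0],[0,0,0,0.01,0.028,0,0],[0,0,0,0.01,0.028,0,0],[0,0,0,0.004,0.012,0,0],[0,0,0,0,0,0,0],[0,0,0,0,0,0,0]]'; python3 d.py s .052 -.13 .165 0;python3 -c "
from h import *
snap('scene','s14',(190,80,390,240),4);snap('top','t14',(180,180,400,345),3.6)"
```

```text
time: 29.02
tool_pos: [0.5707, -0.1033, 0.2015]
tool_rot: [-0.001, 0.998, -0.061, -0.001]
contact_force: [-0.3, 1.2, -1.0]
gripper_width: 0.273
t 29.02 world [ 0.5707 -0.1033  0.2015] station [ 0.0536 -0.1339  0.2015] yaw -7.04 tilt 0.12 F [-0.3  1.2 -1. ] grip 0.273
az turn -0.19
full rotvec tool [-0.05  0.1  -0.19]
shift (after turn) [-0.0016 -0.0039  0.0365] target world [ 0.5696 -0.0993  0.165 ]
```

View pics/s14.png

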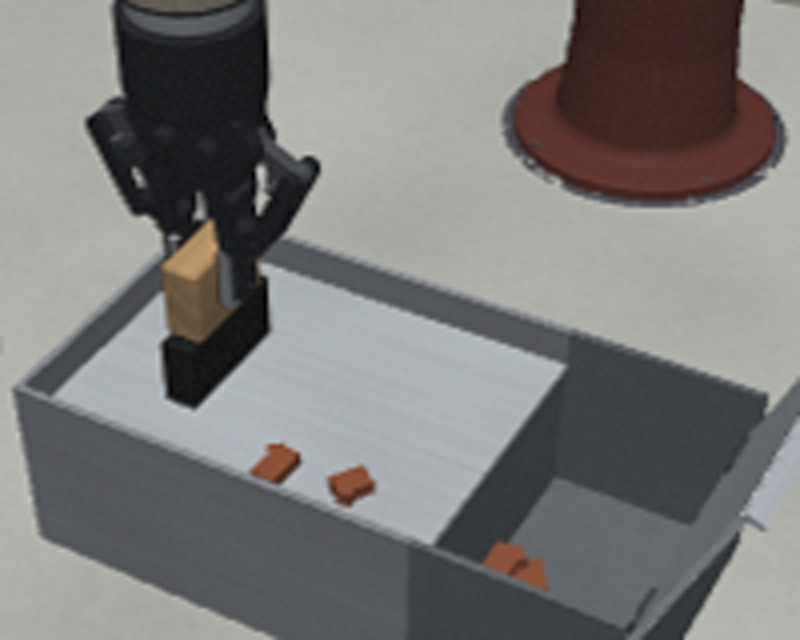

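View pics/t14.png

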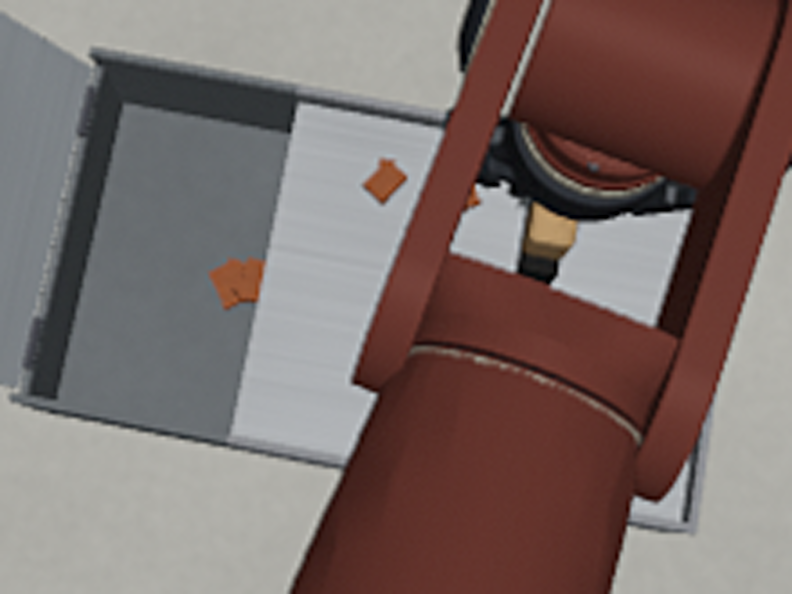

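The scraper is behind the two remaining shards, at (258,195) and (277,201) in the scene picture. The other two lie in the bin.

```bash
python3 -m creep '[[0,0,-0.15,0,0,0.015,0],[0,0,0,0,0,0.015,0],[0,0,0,0,0,0.01,0],[0,0,0,0,0,0.004,0],[0,0,0,0,0,0.001,0],[0,0,0,0,0,0,0],[0,0,0,0,0,0,0]]'; python3 d.py s .052 -.13 .1525 0
```

```text
time: 29.7
tool_pos: [0.5717, -0.1032, 0.1582]
tool_rot: [0.0, 0.998, -0.059, 0.001]
contact_force: [0.0, -0.2, -1.4]
gripper_width: 0.272
t 29.7 world [ 0.5717 -0.1032  0.1582] station [ 0.0545 -0.1336  0.1582] yaw -6.78 tilt 0.08 F [ 0.  -0.2 -1.4] grip 0.272
az turn 0.07
full rotvec tool [ 0.04 -0.07  0.07]
shift (after turn) [-0.0025 -0.0036  0.0057] target world [ 0.5696 -0.0993  0.1525]
```

```bash
python3 -m creep '[[0,0,0,-0.002,0,0.003,0],[0,0,0,0,0,0.002,0],[0,0,0,0,0,0.001,0],[0,0,0,0,0,0.0005,0],[0,0,0,0,0,0,0]]'; python3 -m creep '[[0,0,0,0,-0.006,0,0],[0,0,0,0,-0.006,0,0],[0,0,0,0,-0.006,0,0],[0,0,0,0,-0.006,0,0],[0,0,0,0,-0.006,0,0],[0,0,0,0,-0.006,0,0],[0,0,0,0,-0.006,0,0],[0,0,0,0,-0.006,0,0],[0,0,0,0,-0.006,0,0],[0,0,0,0,-0.006,0,0]]'; python3 d.py s .052 .034 .1525 0;python3 -c "
from h import *
snap('scene','s15',(190,80,390,240),4)"
```

```text
time: 30.12
tool_pos: [0.5695, -0.1032, 0.1522]
tool_rot: [0.0, 0.998, -0.059, 0.0]
contact_force: [-2.8, 0.2, 5.3]
gripper_width: 0.274
time: 30.95
tool_pos: [0.5773, -0.0436, 0.1522]
tool_rot: [0.001, 0.998, -0.059, 0.001]
contact_force: [-0.4, -4.8, 6.1]
gripper_width: 0.272
t 30.95 world [ 0.5773 -0.0436  0.1522] station [ 0.053  -0.0739  0.1522] yaw -6.77 tilt 0.2 F [-0.4 -4.8  6.1] grip 0.272
az turn 0.08
full rotvec tool [ 0.13 -0.15  0.08]
shift (after turn) [-0.001  -0.1079 -0.0003] target world [0.5892 0.0636 0.1525]
```

View pics/s15.png

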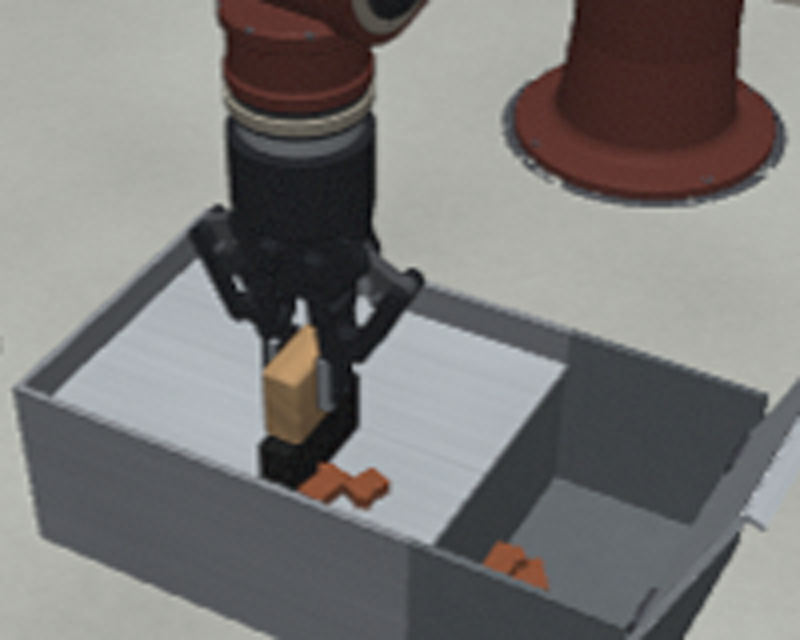

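The block pushes both remaining shards ahead of it (about (275,201)). I go on over the lip.

```bash
python3 -m creep '[[0,0,0,0,-0.008,0,0],[0,0,0,0,-0.008,0,0],[0,0,0,0,-0.008,0,0],[0,0,0,0,-0.008,0,0],[0,0,0,0,-0.008,0,0],[0,0,0,0,-0.008,0,0],[0,0,0,0,-0.008,0,0],[0,0,0,0,-0.008,0,0],[0,0,0,0,-0.008,0,0],[0,0,0,0,-0.008,-0.0005,0],[0,0,0,0,-0.008,0,0],[0,0,0,0,-0.008,0,0],[0,0,0,0,-0.008,0,0],[0,0,0,0,-0.004,0,0],[0,0,0,0,0,0,0],[0,0,0,0,0,0,0]]'; python3 d.py s .052 .034 .1525 0;python3 -c "
from h import *
snap('scene','s16',(190,80,390,240),4);snap('top','t16',(180,180,400,345),3.6)"
```

```text
time: 32.33
tool_pos: [0.5881, 0.0644, 0.1496]
tool_rot: [0.0, 0.998, -0.059, -0.002]
contact_force: [0.3, -0.7, -2.1]
gripper_width: 0.274
t 32.33 world [0.5881 0.0644 0.1496] station [0.0508 0.0347 0.1496] yaw -6.76 tilt 0.17 F [ 0.3 -0.7 -2.1] grip 0.274
az turn 0.09
full rotvec tool [0.02 0.17 0.09]
shift (after turn) [ 0.0012  0.0007 -0.0029] target world [0.5892 0.0636 0.1525]
```

View pics/s16.png

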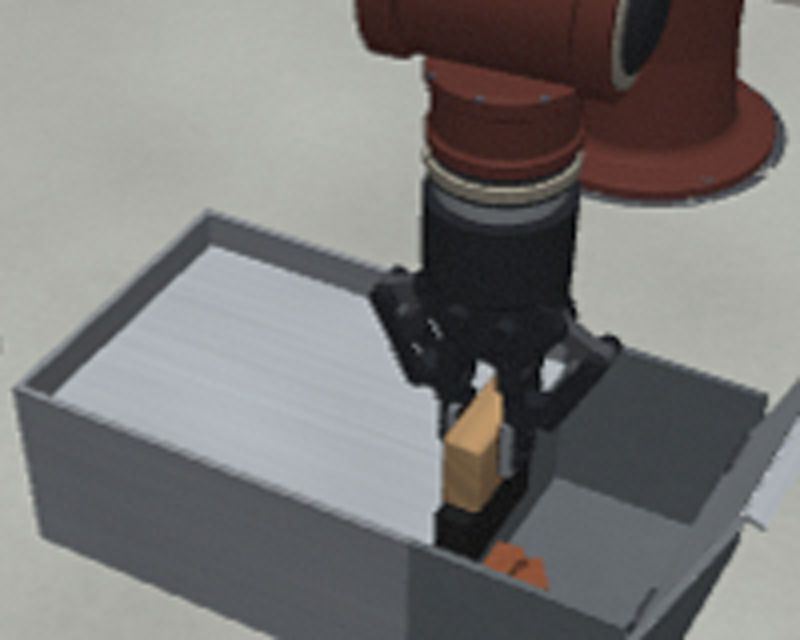

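The tray floor is clear and the scraper is at the lip. I lift, move back, and check the bin.

```bash
python3 -m creep '[[0,0,0,0,0,-0.02,0],[0,0,0,0,0,-0.03,0],[0,0,0,0,0,-0.03,0],[0,0,0,0,0.018,0,0],[0,0,0,0,0.036,0,0],[0,0,0,0,0.036,0,0],[0,0,0,0,0.036,0,0],[0,0,0,0,0.036,0,0],[0,0,0,0,0.036,0,0],[0,0,0,0,0.036,0,0],[0,0,0,0,0.036,0,0],[0,0,0,0,0.036,0,0],[0,0,0,0,0.036,0,0],[0,0,0,0,0.03,0,0],[0,0,0,0,0,0,0],[0,0,0,0,0,0,0]]'; python3 d.py w .5090 -.367 .2 -1.35;python3 -c "
from h import *
snap('scene','s17',(130,80,390,240),3);snap('top','t17',(180,180,400,345),3.6)"
```

```text
time: 33.77
tool_pos: [0.5442, -0.3072, 0.2306]
tool_rot: [-0.0, 0.998, -0.061, -0.001]
contact_force: [0.1, 0.5, -2.7]
gripper_width: 0.272
t 33.77 world [ 0.5442 -0.3072  0.2306] station [ 0.0516 -0.3394  0.2306] yaw -6.99 tilt 0.08 F [ 0.1  0.5 -2.7] grip 0.272
az turn -5.64
full rotvec tool [-0.04  0.07 -5.64]
shift (after turn) [-0.0338  0.0606  0.0306] target world [ 0.509 -0.367  0.2  ]
```

View pics/s17.png

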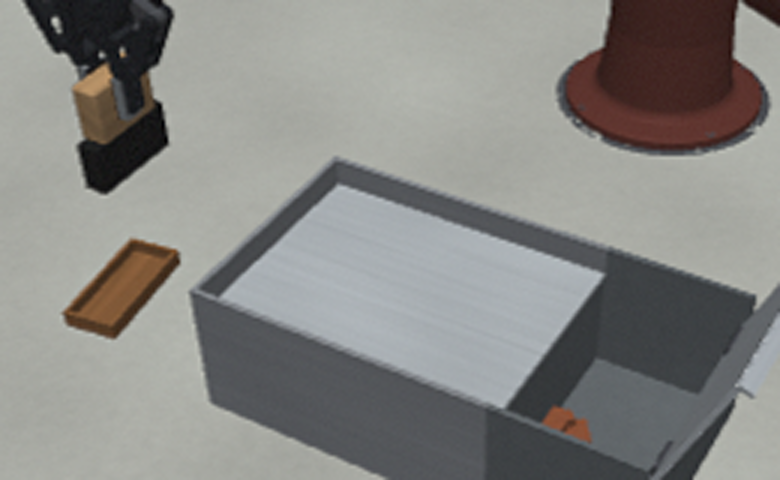

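View pics/t17.png

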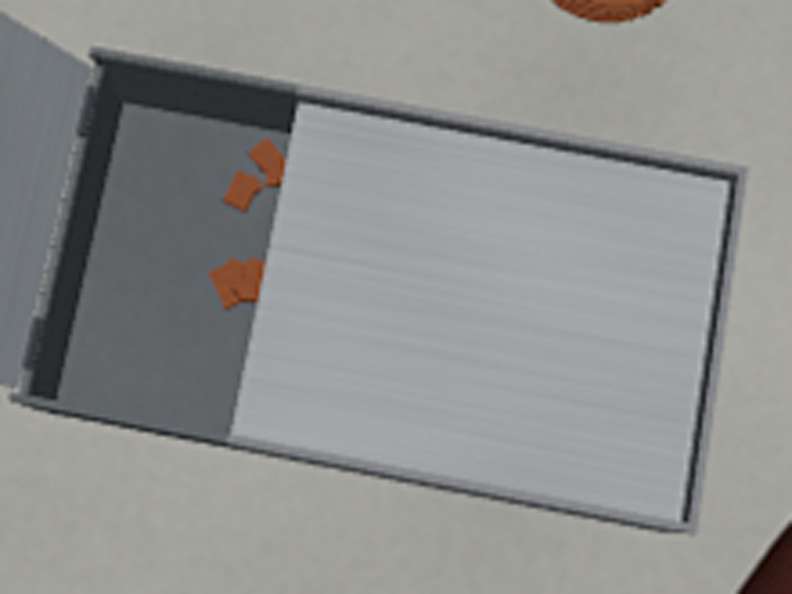

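All 4 shards lie in the bin (top view (247–253,224–232) and (244–249,257)), and the tray is empty. Now I return the scraper.

```bash
python3 -m creep '[[0,0,-5.64,0,0,0,0],[0,0,0,-0.008,0.015,0.005,0],[0,0,0,-0.009,0.016,0.005,0],[0,0,0,-0.009,0.016,0.01,0],[0,0,0,-0.008,0.013,0.01,0],[0,0,0,0,0,0.02,0],[0,0,0,0,0,0.03,0],[0,0,0,0,0,0.03,0],[0,0,0,0,0,0.02,0],[0,0,0,0,0,0.01,0],[0,0,0,0,0,0,0],[0,0,0,0,0,0,0]]'; python3 d.py w .5090 -.367 .0563 -1.35;python3 -c "
from h import *
snap('scene','s18',(110,80,260,200),5)"
```

```text
time: 34.87
tool_pos: [0.51, -0.3645, 0.0915]
tool_rot: [0.0, 1.0, -0.01, -0.0]
contact_force: [0.4, -0.7, -1.2]
gripper_width: 0.272
t 34.87 world [ 0.51   -0.3645  0.0915] station [ 0.0245 -0.4004  0.0915] yaw -1.12 tilt 0.03 F [ 0.4 -0.7 -1.2] grip 0.272
az turn 0.23
full rotvec tool [0.01 0.03 0.23]
shift (after turn) [-0.001   0.0025  0.0352] target world [ 0.509  -0.367   0.0563]
```

View pics/s18.png

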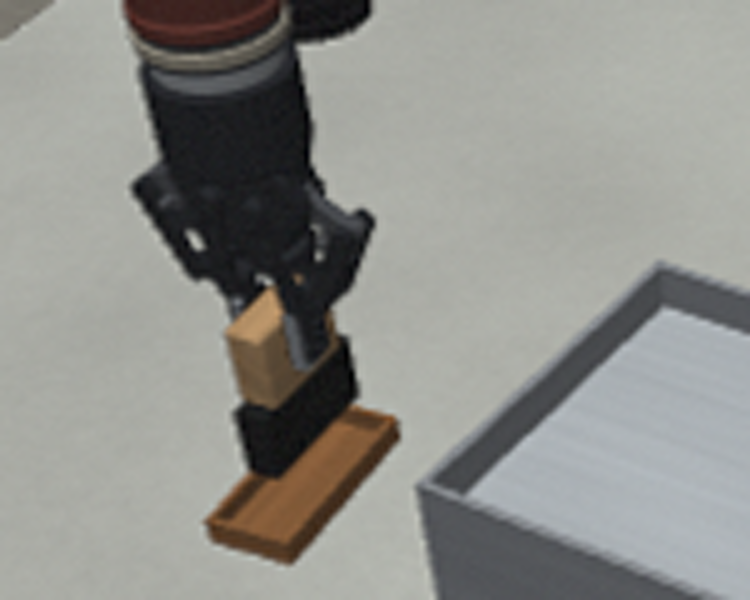

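The scraper is upright right above the holder and inside its outline. I lower it to the floor.

```bash
python3 -m creep '[[0,0,0,0,0.001,0.01,0],[0,0,0,0,0,0.01,0],[0,0,0,0,0,0.008,0],[0,0,0,0,0,0.004,0],[0,0,0,0,0,0.002,0],[0,0,0,0,0,0,0],[0,0,0,0,0,0,0]]'; python3 -m creep '[[0,0,0,0,0,0.001,0],[0,0,0,0,0,0.001,0],[0,0,0,0,0,0,0]]'; python3 d.py
```

```text
time: 35.5
tool_pos: [0.5099, -0.366, 0.0574]
tool_rot: [0.0, 1.0, -0.01, -0.0]
contact_force: [0.1, 0.7, -1.6]
gripper_width: 0.27
time: 35.75
tool_pos: [0.5102, -0.3663, 0.0563]
tool_rot: [0.001, 1.0, -0.01, 0.0]
contact_force: [-0.2, 0.5, 0.1]
gripper_width: 0.272
t 35.75 world [ 0.5102 -0.3663  0.0563] station [ 0.0248 -0.4022  0.0563] yaw -1.16 tilt 0.07 F [-0.2  0.5  0.1] grip 0.272
```

Contact height matches the pick height (0.0563). I release and lift.

```bash
python3 -m creep '[[0,0,0,0,0,0.0005,0],[0,0,0,0,0,0,1],[0,0,0,0,0,0,1],[0,0,0,0,0,0,1],[0,0,0,0,0,0,1],[0,0,0,0,0,0,1],[0,0,0,0,0,0,1],[0,0,0,0,0,0,1],[0,0,0,0,0,-0.01,1],[0,0,0,0,0,-0.02,1],[0,0,0,0,0,-0.03,1],[0,0,0,0,0,-0.04,1],[0,0,0,0,0,-0.04,1],[0,0,0,0,0,-0.04,1],[0,0,0,0,0,-0.04,1],[0,0,0,0,0,-0.03,1],[0,0,0,0,0,0,1]]'; python3 d.py s 0 .27 .34 0;python3 -c "
from h import *
snap('scene','s19',(110,80,260,200),5)"
```

```text
time: 37.17
tool_pos: [0.5121, -0.3678, 0.3161]
tool_rot: [0.006, 1.0, -0.01, 0.006]
contact_force: [0.6, -0.4, 1.1]
gripper_width: 1.0
t 37.17 world [ 0.5121 -0.3678  0.3161] station [ 0.0269 -0.4035  0.3161] yaw -1.15 tilt 0.92 F [ 0.6 -0.4  1.1] grip 1.0
az turn 5.7
full rotvec tool [ 0.6  -0.7   5.69]
shift (after turn) [-0.0269 -0.6735 -0.0239] target world [0.5657 0.3041 0.34  ]
```

View pics/s19.png

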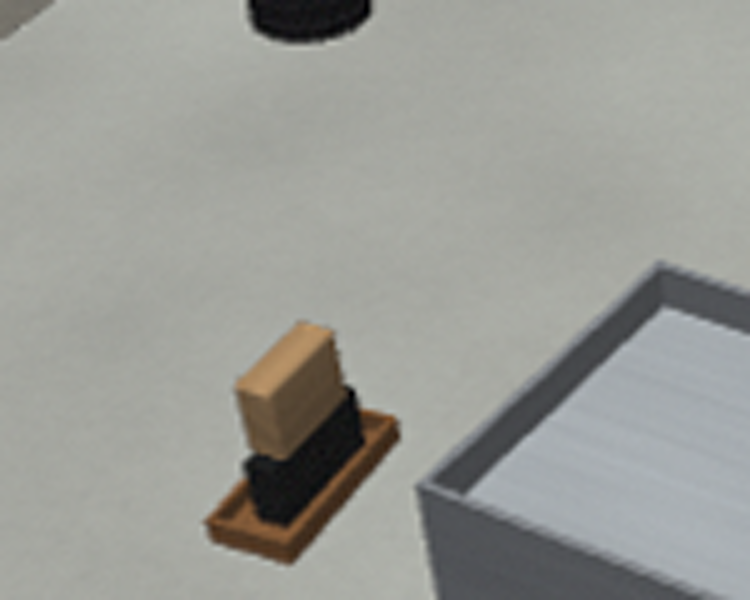

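The scraper stands upright in the holder (about (170,165)). Next I go over and beyond the lid with shut fingers.

```bash
python3 -m creep '[[0,0,5.7,0,0,-0.01,0],[0,0,0,-0.001,-0.018,-0.005,0],[0,0,0,-0.0015,-0.036,0,0],[0,0,0,-0.0015,-0.036,0,0],[0,0,0,-0.0015,-0.036,0,0],[0,0,0,-0.0015,-0.036,0,0],[0,0,0,-0.0015,-0.036,0,0],[0,0,0,-0.0015,-0.036,0,0],[0,0,0,-0.0015,-0.036,0,0],[0,0,0,-0.0015,-0.036,0,0],[0,0,0,-0.0015,-0.036,0,0],[0,0,0,-0.0015,-0.036,0,0],[0,0,0,-0.0015,-0.036,0,0],[0,0,0,-0.0015,-0.036,0,0],[0,0,0,-0.0015,-0.036,0,0],[0,0,0,-0.0015,-0.036,0,0],[0,0,0,-0.0015,-0.036,0,0],[0,0,0,-0.0015,-0.036,0,0],[0,0,0,-0.0015,-0.036,0,0],[0,0,0,-0.0015,-0.036,0,0]]'; python3 -m creep '[[0,0,0,0,-0.03,0,0],[0,0,0,0,-0.015,0,0],[0,0,0,0,0,0,0],[0,0,0,0,0,0,0]]'; python3 d.py s 0 .27 .195 0
```

```text
time: 38.88
tool_pos: [0.5601, 0.3011, 0.3185]
tool_rot: [0.0, 0.998, -0.059, -0.001]
contact_force: [1.0, -1.2, 0.4]
gripper_width: 0.001
time: 39.22
tool_pos: [0.5661, 0.3437, 0.3186]
tool_rot: [0.001, 0.998, -0.059, -0.001]
contact_force: [-0.0, -0.1, -0.2]
gripper_width: -0.002
t 39.22 world [0.5661 0.3437 0.3186] station [-0.0043  0.3094  0.3186] yaw -6.74 tilt 0.16 F [-0.  -0.1 -0.2] grip -0.002
az turn 0.11
full rotvec tool [0.12 0.11 0.11]
shift (after turn) [0.0043 0.0394 0.1236] target world [0.5657 0.3041 0.195 ]
```

```bash
python3 -m creep '[[0,0,0,0.004,0,0.02,0],[0,0,0,0,0,0.03,0],[0,0,0,0,0,0.03,0],[0,0,0,0,0,0.03,0],[0,0,0,0,0.02,0.012,0],[0,0,0,0,0.015,0,0],[0,0,0,0,0,0,0],[0,0,0,0,0,0,0]]'; python3 d.py s 0 .215 .195 0;python3 -c "
from h import *
snap('scene','s20',(300,60,540,260),3)"
```

```text
time: 39.88
tool_pos: [0.5676, 0.3067, 0.1996]
tool_rot: [-0.0, 0.998, -0.061, 0.001]
contact_force: [-0.5, -0.4, 1.4]
gripper_width: 0.0
t 39.88 world [0.5676 0.3067 0.1996] station [0.0015 0.2729 0.1996] yaw -7.0 tilt 0.13 F [-0.5 -0.4  1.4] grip 0.0
az turn -0.15
full rotvec tool [-0.06 -0.11 -0.15]
shift (after turn) [-0.0015  0.0579  0.0046] target world [0.5591 0.2495 0.195 ]
```

View pics/s20.png

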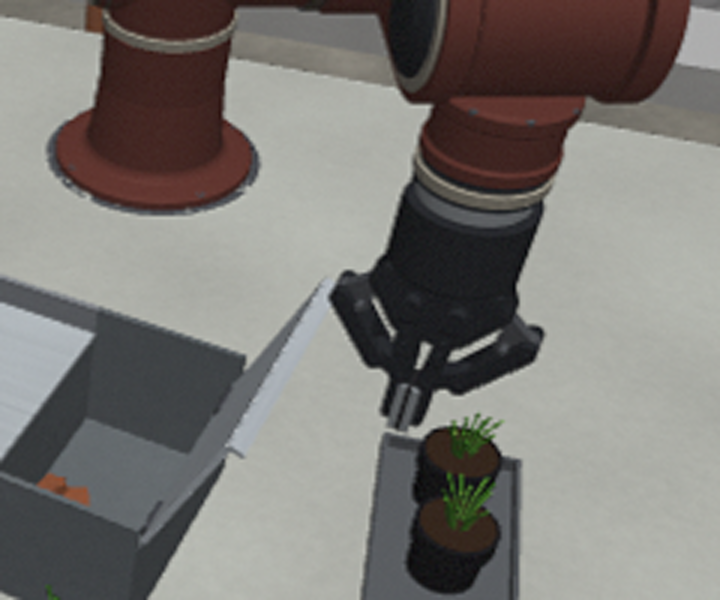

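The shut fingers are behind the lid (tips at about (433,200)), with the lid edge at (407,155) and both pots upright. I push slowly towards the tray.

```bash
python3 -m creep '[[0,0,0,0,0.012,0,0],[0,0,0,0,0.012,0,0],[0,0,0,0,0.012,0,0],[0,0,0,0,0.01,0,0],[0,0,0,0,0.01,0,0],[0,0,0,0,0.01,0,0],[0,0,0,0,0.01,0,0],[0,0,0,0,0.01,0,0],[0,0,0,0,0,0,0]]'; python3 d.py s 0 .14 .2 0;python3 -c "
from h import *
snap('scene','s21',(300,60,540,260),3)"
```

```text
time: 40.68
tool_pos: [0.5564, 0.221, 0.1977]
tool_rot: [0.001, 0.998, -0.061, -0.0]
contact_force: [0.7, 1.3, -1.0]
gripper_width: -0.004
t 40.68 world [0.5564 0.221  0.1977] station [0.0007 0.1864 0.1977] yaw -6.95 tilt 0.07 F [ 0.7  1.3 -1. ] grip -0.004
az turn -0.1
full rotvec tool [ 0.07  0.01 -0.1 ]
shift (after turn) [-0.0007  0.0464 -0.0023] target world [0.5502 0.175  0.2   ]
```

View pics/s21.png

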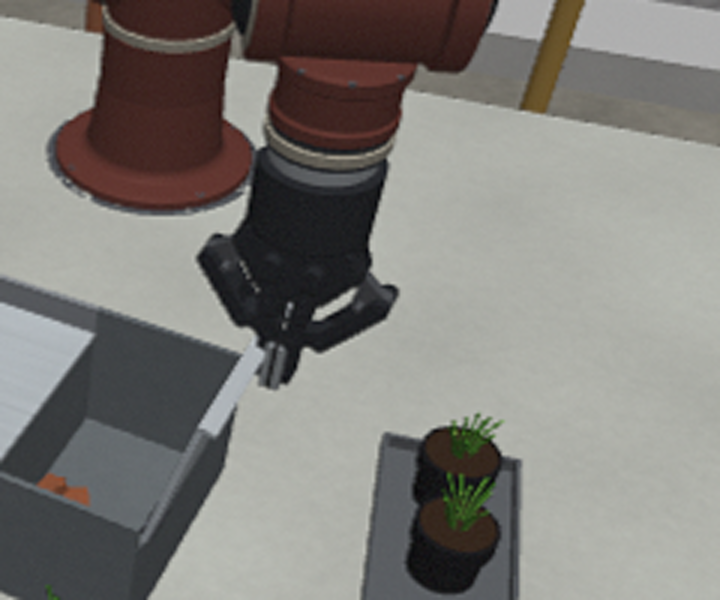

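The lid is now close to upright (edge at about (387,178)). I push a little further, then back off.

```bash
python3 -m creep '[[0,0,0,0,0.01,0,0],[0,0,0,0,0.01,0,0]]'; python3 -c "
from h import *
snap('scene','s22',(300,60,540,260),3)"
```

```text
time: 40.9
tool_pos: [0.554, 0.2027, 0.1976]
tool_rot: [0.0, 0.998, -0.059, -0.0]
contact_force: [0.6, 0.6, 0.9]
gripper_width: -0.004
```

View pics/s22.png

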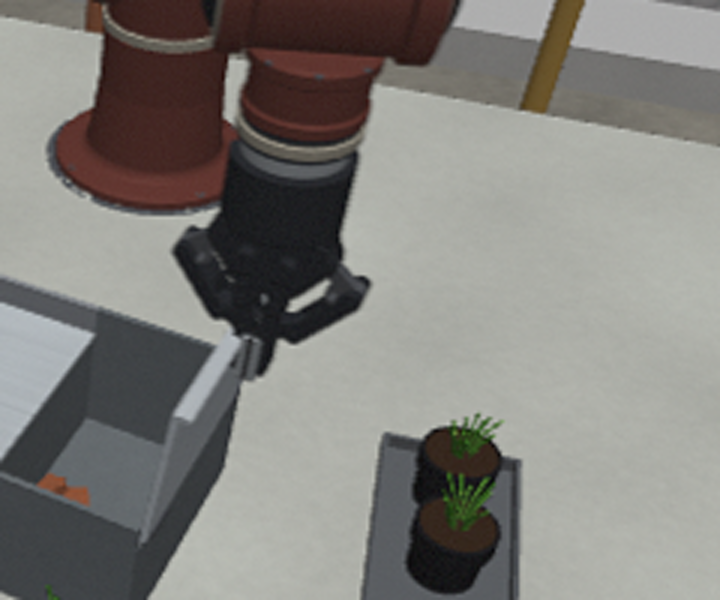

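```bash
python3 -m creep '[[0,0,0,0,0.012,0,0],[0,0,0,0,0.012,0,0]]'; python3 d.py; python3 -c "
from h import *
snap('scene','s23',(300,60,540,260),3)"
```

```text
time: 41.12
tool_pos: [0.5509, 0.1783, 0.1974]
tool_rot: [0.0, 0.998, -0.059, -0.0]
contact_force: [-0.1, -0.1, 0.4]
gripper_width: 0.004
t 41.12 world [0.5509 0.1783 0.1974] station [0.0003 0.1434 0.1974] yaw -6.81 tilt 0.06 F [-0.1 -0.1  0.4] grip 0.004
```

View pics/s23.png

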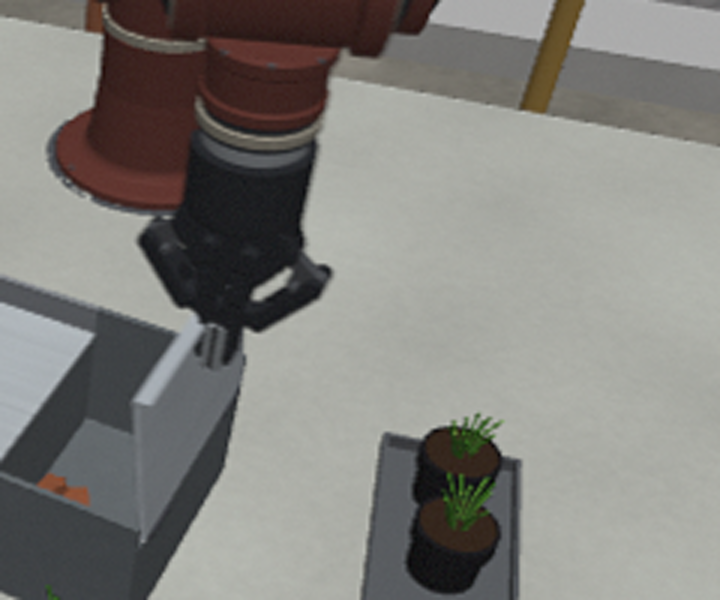

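The lid is clearly past upright, with its edge over the bin. I back off and let it fall.

```bash
python3 -m creep '[[0,0,0,0,-0.02,0,0],[0,0,0,0,-0.035,0,0],[0,0,0,0,-0.035,0,0],[0,0,0,0,-0.02,0,0],[0,0,0,0,0,0,0],[0,0,0,0,0,0,0],[0,0,0,0,0,0,0],[0,0,0,0,0,0,0],[0,0,0,0,0,0,0],[0,0,0,0,0,0,0],[0,0,0,0,0,0,0],[0,0,0,0,0,0,0],[0,0,0,0,0,0,0],[0,0,0,0,0,0,0],[0,0,0,0,0,0,0],[0,0,0,0,0,0,0],[0,0,0,0,0,0,0],[0,0,0,0,0,0,0],[0,0,0,0,0,0,0],[0,0,0,0,0,0,0]]'; python3 d.py; python3 -c "
from h import *
snap('scene','s24',(130,110,530,310),2);snap('top','t24')"
```

```text
time: 42.83
tool_pos: [0.5643, 0.2883, 0.1976]
tool_rot: [0.0, 0.998, -0.06, -0.0]
contact_force: [-0.8, 0.3, 0.2]
gripper_width: 0.002
t 42.83 world [0.5643 0.2883 0.1976] station [0.0005 0.2542 0.1976] yaw -6.86 tilt 0.03 F [-0.8  0.3  0.2] grip 0.002
```

View pics/s24.png

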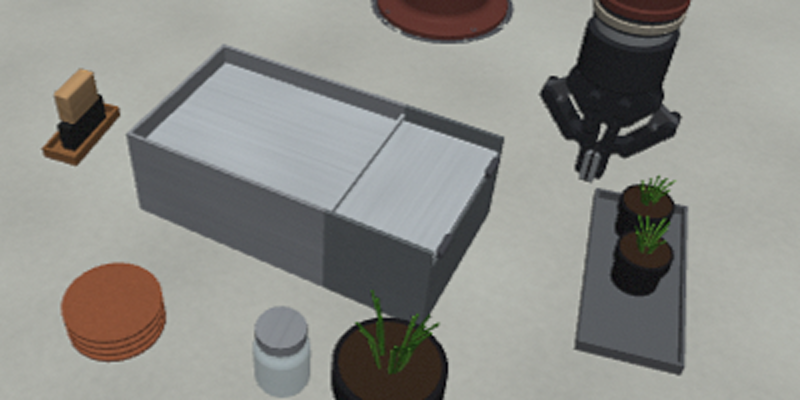

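View pics/t24.png

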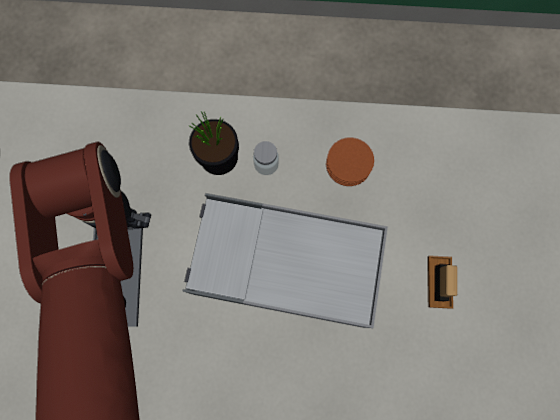

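The lid has fallen shut, the tray is empty, the scraper is in its holder, and both pots are upright in the pot tray. The saucers, jar and large pot look unmoved. I raise the arm clear and check once more.

```bash
python3 -m creep '[[0,0,0,0,0,-0.03,0],[0,0,0,0,0,-0.03,0],[0,0,0,0,0,-0.03,0],[0,0,0,0,0,-0.03,0],[0,0,0,0,0,0,0],[0,0,0,0,0,0,0],[0,0,0,0,0,0,0],[0,0,0,0,0,0,0],[0,0,0,0,0,0,0],[0,0,0,0,0,0,0],[0,0,0,0,0,0,0],[0,0,0,0,0,0,0]]'; python3 - <<'E'
from d import *
a=cv2.imread("pics/scene0.png");b=snap("scene","s25",(130,110,530,310),2)
print("pots on tray floor (rim z .054):",[at("scene",*p,.054)[:2].round(3) for p in [(453,210),(451,235)]])
for t in["saucers","jar","big_pot","scraper"]:
    d=manip.cut_out(t,"scene"); print(t,d[0]["confidence"],d[0]["rect"]) if d else print(t,None)
full=cv2.imread("pics/s25_full.png")
for n,m in dict(saucers=(155,235,220,295),jar=(250,255,292,312),bigpot=(290,265,358,342)).items():
    x0,y0,x1,y1=m; print(n,"mean diff",cv2.absdiff(a[y0:y1,x0:x1],full[y0:y1,x0:x1]).mean().round(2))
E
```

```text
time: 43.93
tool_pos: [0.5642, 0.2883, 0.317]
tool_rot: [0.0, 0.998, -0.06, -0.001]
contact_force: [0.6, 0.6, -0.5]
gripper_width: 0.0
pots on tray floor (rim z .054): [array([0.414, 0.364]), array([0.498, 0.37 ])]
saucers 0.62 [162.2, 241.3, 212.4, 291.2]
jar 0.58 [254.6, 263.3, 286.2, 306.8]
big_pot 0.62 [294.9, 259.2, 357.9, 342.8]
scraper 0.68 [156.9, 147.5, 183.7, 182.2]
saucers mean diff 0.97
jar mean diff 0.9
bigpot mean diff 1.71
```

View pics/s25.png

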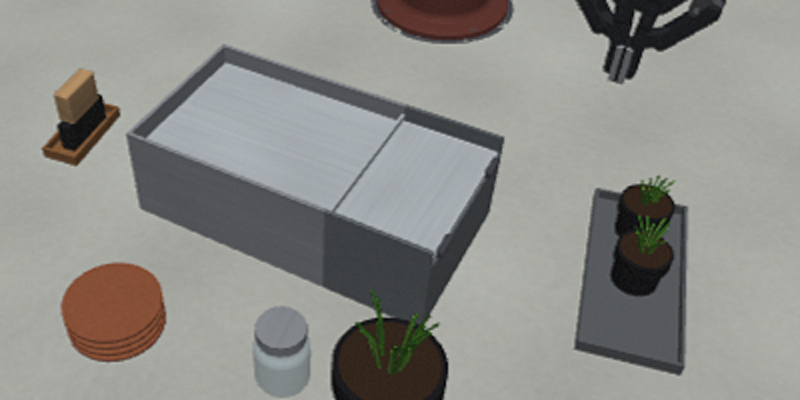

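The picture shows the finished state: lid shut, both pots upright in the tray, the scraper in its holder, and the gripper clear of everything.

```bash
python3 -c "
from plant import manip
print(manip.job_done())"
```

```text
the job is handed in; nothing more can be done
None
```

The job is done and handed in at about 44 s on the robot's clock, well inside the 208 s limit. It reports no verdict, so these checks are from my own pictures.

**What I did:**
- I moved both small pots from the raised tray into the pot tray; only two were there.
- I swept the four shards present over the lip with the scraper in two passes. The fingers stayed more than 40 mm above the tray floor.
- I stood the scraper back in its holder, pushed the lid past upright with shut fingers, backed off and let it fall shut.

**Last checks:**
- **Shards:** all four showed in the bin before the lid closed, and the tray was empty.
- **Lid:** it looks flush in both cameras, but I judged that by eye, since the lid angle cannot be read directly.
- **Pots and scraper:** both pots stand upright in the pot tray, at about (0.414, 0.364) and (0.498, 0.370) m. The scraper stands upright in its holder.
- **Bystanders:** the saucers, jar and large pot match the first picture apart from noise-level differences.
- **Gripper:** it was clear of everything when I handed in.

No check failed. The only disagreement was a few millimetres between the two cameras on the pot, holder and scraper positions, which did not affect any grasp or placing.

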